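# Feed the coder lane with the advance lever and scan the job label

### The arm

A 7-joint arm with a two-finger parallel gripper is mounted at the origin on the work surface. World frame = base frame: x ahead of the robot, y to its left, z up, the work surface at z = 0. Lengths are in m, angles in rad, forces in N, time in s.
With the tool pointing down it reaches from about 0.425 to 0.925 m from the base axis. Payload 6.8 kg.
Tool frame: the origin (TCP) lies between the finger pads; the fingertips stand r.tcp_to_tips ahead of it and the grasp point (between the pads) is the TCP (r.tcp_to_tips is the distance from the TCP to the fingertips, in m); z points along the fingers, y is the line along which they close (so a half turn about z gives the same grasp; the last joint's range is limited). The gripper opens to 85 mm and grips with 20 to 120 N. Pads are 22 mm wide; open, the fingers measure 114 mm over their backs; the gripper's body (76 mm by 85 mm) begins 54 mm behind the grasp point. The pads swing forward as they close: fully open they stand 13 mm farther back than shut.
Start: joints at [1.029, 0.477, 0.022, 1.555, -0.011, 1.109, -0.083], TCP at [0.284, -0.612, 0.25] pointing down, gripper open.
Joint ranges: [-2.96, 2.96], [-0.34, 2.1], [-1.41, 1.46], [0.24, 2.44], [-1.37, 4.51], [0.17, 1.92], [-2.96, 2.96]. Speed limits (rad/s): [2.39, 2.39, 3.14, 3.14, 3.14, 3.14, 3.14].

### API

Orientations are given as a rotation vector (axis times angle).
In Python, from bench import r gives the robot as it stands.
- The arm moves only by the tool servo_tool, never from a script. Its argument "commands" is a list of rows, each a list of 2 entries, a list of its own where there are three numbers: the shift along the tool's x, y, z normalised to -1 to 1, where 1 is 250 mm, then the turn, a rotation vector about the tool's x, y, z normalised to -1 to 1, where 1 is 90 degrees. In form: [[[dx, dy, dz], [ax, ay, az]], ...]. A call has 1 to 20 rows; each row is the pose to reach, as a shift and turn from the pose commanded when the call began, along the tool's axes at that moment; what a row does not reach only later rows make up. A row lasts 1/10 s, in which the tool goes at most 50 mm and 8.59 degrees, less where a joint would pass 70% of its speed; a pose out of reach is approached as far as the arm can. A call with a number of a shift or a turn outside -1 to 1 is refused whole. A call with a gripper value outside its range is refused whole. "claw" is the closure, from 0 (fully open) to 1 (shut), set as the call begins (left out, the last holds). The fingers move at their own pace and stop on an object; "squeeze" is the grip in N (left out, the last holds). Time passes only in rows, so rows that repeat a pose let the fingers close. It gives the time, the measured TCP pose, the force, the opening and the grip force at its end, in the units of the state.
- r.get_obs(): the state, without advancing time (a new reading comes with each control period).
- r.grab_frame(name): name is "scene" or "side" or "wrist"; returns (picture, depth): 400x640x3 uint8, red, green, blue; 400x640 float32, m along the optical axis (not along the pixel's ray), 0 where there is no reading.
- r.camera_model(name): a dict with "fx", "fy", "cx", "cy" (pixels), "extrinsics" (4x4, takes a point from camera to world coordinates); the wrist camera has in their place "hand_eye" (4x4, takes a point from camera to tool coordinates, whose origin is the TCP and whose axes are the flange's). Camera axes: x right, y down, z forward; pixel columns grow to the right and rows downward; lengths in m; the calibration is good to about 2 mm. The wrist camera is an equidistant fisheye: a pixel r from the principal point sees the ray r / f radians off the axis. A picture is of the moment at which its call begins: read the wrist's pose just before it. camera_model takes no time and is no camera call.
- r.hand_in(): hands the job in; it is judged then, once.
Trained networks look in the newest picture that a camera, given by its name, has taken for a name from the list of things; names that differ only in an ending like _2 or _b are one class to them, and where a whole thing is asked for, a point or a joint stands for the part that bears it (a point fixed in the world has none). Each returns a list of dicts, best first, with "confidence" (0 to 1); they miss things now and then, are a little off and sometimes report something else, mostly with a low value. They report only what shows in the picture. A call takes as long as a camera call. They do not tell look-alikes from the thing itself.
- r.boxes_of(camera, target): "uv" ([column, row] in pixels, amid what is visible of it).
- r.mark_of(camera, target): "uv" ([column, row] in pixels: a listed point, or the origin of a listed thing).
The state is a dict: "clock": time; "joints": joint angles; "qvel": joint speeds; "tau": joint torques, N m; "tcp_pos": TCP position; "orientation": TCP orientation; "contact_force": force on the tool from outside, world axes, zero at the start; "moment": the same for the moment, N m; "grip_width": finger opening in m; "gripper_force": force on a finger pad.
Only numpy, scipy, OpenCV 4.12 (cv2) and the standard library are available. Lean on these libraries where they do the work, as an engineer would, in place of code of your own. Each camera call takes 0.05 s, during which the arm holds its last target. There are 200 camera calls.

### The job

Feed every carton on the bench into the guarded lane of the coder, one at a time: set it down in the open loading bay in front of the white pusher, swing the sprung advance lever fully to its stop so that the pusher slides the carton under the guard bars, and let the lever spring all the way back before loading the next. When all cartons are in the lane, pick up the hand scanner, hold its window about 8 cm squarely in front of the middle of the barcode on the stand, quite still for about two seconds, then lay the scanner back on its rubber rest. Leave the ribbon spool, the jar and the tape roll where they are.

Things in the scene. Friction and masses are not known exactly. Their poses are not given: they have to be found in the camera images.
- feeder: Fixed grey base plate, 6 mm thick, with a straight lane along its +y axis (the feed direction), 58 mm wide between low aluminium walls (5 mm thick, tops 18 mm above the table). Origin: table level, under the centre of the loading bay; x across the lane, +x away from the robot at yaw 0. Lane floor 6 mm above the table. A coder, 240 mm tall, stands past y=230 mm.
- bay (a point): Centre of the open loading bay, on the lane floor (6 mm above the table); axes as feeder. The bay runs from y=-30 mm (face of the retracted white pusher, whose top is 43 mm above the table) to y=+30 mm. A full lever stroke carries the pusher face to y=+30 mm.
- lane_mid (a point): Middle of the guarded lane, on its floor, 125 mm past bay along y. Two steel guard bars cover the lane from y=+34 mm of the bay to the end stop at y=+217 mm (undersides 64 mm, cross bars up to 76 mm above the table). Fed cartons stand here, one behind another.
- advance_lever (a joint): The sprung advance lever, turning about a vertical pivot: 0 = home (leaning away from the feed direction), 1.0 rad = at its stop. Growing values swing the handle towards the feeder's +y (clockwise seen from above). The spring brings it back to 0 when released (about 0.15 to 0.45 N m).
- lever_grip (a point): Middle of the upright round black handle at the lever's end: diameter 18 mm, free from 68 to 121 mm above the table, this point 104 mm above the table; it moves with the lever. The steel lever arm runs below it at 61 to 69 mm.
- lever_pivot (a point): Point on the lever's vertical pivot axis, at the same height as lever_grip and 130 mm from it.
- carton0_mid (a point): Centre of a small cardboard carton with a white band, 50 mm (x) by 40 mm (y) by 50 mm (z) tall, 90 g; its 50 mm x side goes across the lane. May be absent (three or all four of the cartons are there).
- carton1_mid (a point): Centre of a small cardboard carton with a white band, 50 mm (x) by 40 mm (y) by 50 mm (z) tall, 90 g; its 50 mm x side goes across the lane. May be absent (three or all four of the cartons are there).
- carton2_mid (a point): Centre of a small cardboard carton with a white band, 50 mm (x) by 40 mm (y) by 50 mm (z) tall, 90 g; its 50 mm x side goes across the lane. May be absent (three or all four of the cartons are there).
- carton3_mid (a point): Centre of a small cardboard carton with a white band, 50 mm (x) by 40 mm (y) by 50 mm (z) tall, 90 g; its 50 mm x side goes across the lane. May be absent (three or all four of the cartons are there).
- scanner: Hand scanner, 180 g, 140 mm long, lying along its x axis: grey handle 30 mm wide and 32 mm tall from x=-75 to +20 mm, black head 44 mm wide and 40 mm tall from x=+20 to +65 mm with the window at its front end (+x). Origin: on the underside, below the centre of mass. It looks along +x.
- scanner_mid (a point): Point in the scanner 20 mm above its underside, above its origin: the place to grip, across y. Axes as scanner.
- scanner_window (a point): Middle of the scanner's front window, 65 mm ahead of scanner_mid along x; the beam leaves along +x.
- rest: Fixed black rubber rest for the scanner, 172 mm (x) by 70 mm (y), 10 mm thick, with a 6 mm lip at either x end (160 mm free between them). Origin: centre of its underside. The scanner lies along its x axis.
- label_mid (a point): Middle of the barcode on a 100 x 70 mm plate on a fixed stand, 95 mm above the table. The label faces along its own -x axis, leaning back 0.25 rad; y is along the plate's width.
- spool: Bystander: black ribbon spool, diameter 64 mm, 30 mm tall. Origin at its underside. Leave alone.
- cleaner: Bystander: white jar with a grey lid, diameter 56 mm, 65 mm tall. Origin at its underside. Leave alone.
- tape: Bystander: roll of clear tape lying flat, diameter 90 mm, 40 mm tall. Origin at its underside. Leave alone.
Not all that is in view belongs to the job. What is shaped like the scanner but orange or red is not meant.

How it is judged:
By the outcome, as a careful person would: the job done as asked, in the order asked, and still so for the second after the job is handed in, with the robot touching nothing.
Of carton0, carton1, carton2, carton3 only 3 to 4 are there at a start; the rules pass over those that are not, and their reading is None.
At some moment in a run one of carton0, carton1, carton2, carton3 may be knocked a few centimetres aside while the robot is not near it.
Once in a run the grip may slacken for a moment while it holds something.
It also fails if it takes over 210 s, if anything falls off the work surface, if the arm or the gripper's body presses on something with over 40 N, if the wrist force passes 120 N, or if a joint passes its speed limit or range.

## Working session

There is one attempt and no reset: what is moved stays moved. The work goes in short steps, Python scripts to look and compute and a tool call to move; the robot and the scene stay as the last step left them, time stands still between calls to the robot, and variables do not carry over. Pictures are saved under pics/ and viewed, at most 14 in all, crops included, and the job is handed in when it is done.

Besides the shell and the picture viewer there is one more tool, called after "Emit:" as a command line: name --argument value ..., lists and objects as JSON in quotes. servo_tool: Moves the arm, as the interface text tells. Scaled input: -1 to 1 covers 250 mm each way for a shift and 90 degrees each way for a turn. Its arguments: {"type":"object","properties":{"commands":{"type":"array"},"claw":{"type":"number"},"squeeze":{"type":"number"}},"required":["commands"]}

```bash
ls; mkdir -p pics; python3 - <<'E'
from bench import r
import cv2,numpy as np
print(r.get_obs(), r.tcp_to_tips)
for c in ("scene","side"):
    im,d=r.grab_frame(c); cv2.imwrite(f"pics/{c}0.png",im[:,:,::-1]); np.save(f"{c}_d.npy",d)
    m=r.camera_model(c); print(c,m)
print(r.camera_model("wrist"))
E
```

```text
pics
{'clock': 0.0, 'joints': array([ 1.02890714,  0.47781171,  0.02230944,  1.55645621, -0.0114999 ,
        1.10931547, -0.08309304]), 'qvel': array([ 0.00101765, -0.00073667, -0.00091166, -0.00063148, -0.0002535 ,
        0.00125692, -0.00042216]), 'tau': array([ 6.65163716e-04, -5.96447539e+01,  1.60798028e+00, -2.81196767e+01,
        1.23563441e-02,  9.27410438e-03, -2.57534555e-05]), 'tcp_pos': array([ 0.28347735, -0.61196469,  0.24931532]), 'orientation': array([-3.06622127e+00, -6.75764701e-01,  8.20328461e-04]), 'contact_force': array([-0.3097323 ,  0.22461672, -0.72638459]), 'moment': array([ 2.72770768e-03,  5.44688885e-05, -4.18878394e-02]), 'gripper_force': 0.0, 'grip_width': 0.08520307453583208} 0.019
scene {'fx': 361.924027617454, 'fy': 361.924027617454, 'cx': 322.84362608618534, 'cy': 198.1023157777447, 'extrinsics': array([[ 0.04311464,  0.83122334, -0.55426427,  0.98042839],
       [ 0.99899949, -0.04246591,  0.01402372,  0.0045676 ],
       [-0.01188049, -0.55431435, -0.8322226 ,  0.84465163],
       [ 0.        ,  0.        ,  0.        ,  1.        ]])}
side {'fx': 492.0038163987158, 'fy': 492.0038163987158, 'cx': 322.29603174735763, 'cy': 213.55563772762105, 'extrinsics': array([[-0.69973415, -0.49371906,  0.51634641, -0.30036106],
       [-0.71432614,  0.47290433, -0.51584848,  0.77973548],
       [ 0.01050178, -0.72979653, -0.68358374,  1.12980281],
       [ 0.        ,  0.        ,  0.        ,  1.        ]])}
{'fx': 309.70691628693146, 'fy': 309.70691628693146, 'cx': 320.9229120521246, 'cy': 196.2635836514097, 'hand_eye': array([[-5.33635448e-04, -9.63975564e-01, -2.65990277e-01,
         6.75062478e-02],
       [ 9.99999842e-01, -5.61165611e-04,  2.74993980e-05,
        -5.10283476e-05],
       [-1.75773344e-04, -2.65990221e-01,  9.63975711e-01,
        -1.23872922e-01],
       [ 0.00000000e+00,  0.00000000e+00,  0.00000000e+00,
         1.00000000e+00]])}
```

View pics/scene0.png

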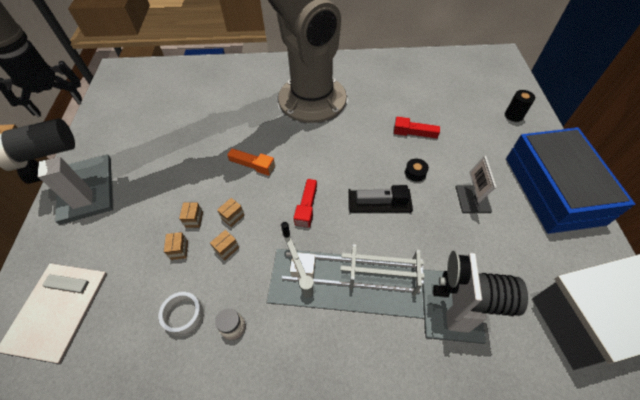

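View pics/side0.png

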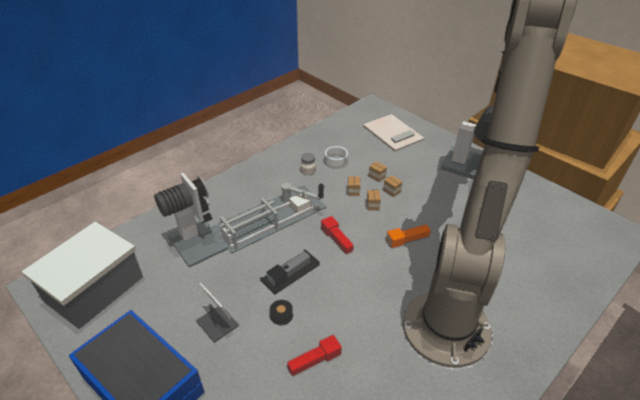

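```bash
cat > h.py <<'E'
from bench import r
import numpy as np, cv2
from scipy.spatial.transform import Rotation as R
def look(cam):
    o=r.get_obs(); im,d=r.grab_frame(cam); m=r.camera_model(cam)
    if cam=="wrist":
        T=np.eye(4); T[:3,:3]=R.from_rotvec(o['orientation']).as_matrix(); T[:3,3]=o['tcp_pos']; E=T@m['hand_eye']
    else: E=m['extrinsics']
    return im,d,m,E
def rays(cam,m,uv):
    uv=np.atleast_2d(np.asarray(uv,float)); x=(uv[:,0]-m['cx'])/m['fx']; y=(uv[:,1]-m['cy'])/m['fy']
    if cam=="wrist":
        a=np.hypot(x,y)+1e-12; s=np.tan(a)/a; x=x*s;y=y*s
    return np.c_[x,y,np.ones_like(x)]
def onplane(cam,m,E,uv,z):
    "intersection of pixel rays with the height z (world)"
    d=rays(cam,m,uv)@E[:3,:3].T; return E[:3,3]+d*((z-E[2,3])/d[:,2])[:,None]
def cloud(cam,d,m,E):
    v,u=np.mgrid[0:400,0:640]; P=rays(cam,m,np.c_[u.ravel(),v.ravel()])*d.reshape(-1,1)
    P=P@E[:3,:3].T+E[:3,3]; P[d.ravel()<=0]=np.nan; return P.reshape(400,640,3)
E
python3 - <<'E'
from h import *
Z=dict(bay=.006,lane_mid=.006,lever_grip=.104,lever_pivot=.104,carton0_mid=.025,scanner_mid=.03,scanner_window=.03,scanner=.01,rest=0,label_mid=.095,feeder=0,spool=0,cleaner=0,tape=0)
for c in ("scene","side"):
    m=r.camera_model(c);E=m['extrinsics']
    for n,z in Z.items():
        for q in r.mark_of(c,n)[:6]:
            print(c,n,round(q['confidence'],2),np.round(q['uv']),np.round(onplane(c,m,E,q['uv'],z)[0],3))
E
```

```text
scene bay 0.94 [326. 270.] [0.634 0.018 0.006]
scene lever_grip 0.58 [282. 226.] [ 0.562 -0.081  0.104]
scene lever_pivot 0.81 [310. 276.] [ 0.686 -0.02   0.104]
scene lever_pivot 0.38 [377. 276.] [0.694 0.125 0.104]
scene carton0_mid 0.89 [193. 213.] [ 0.464 -0.33   0.025]
scene scanner_mid 0.9 [252. 158.] [ 0.286 -0.184  0.03 ]
scene scanner_mid 0.89 [304. 201.] [ 0.445 -0.033  0.03 ]
scene scanner_mid 0.79 [380. 195.] [0.436 0.175 0.03 ]
scene scanner_mid 0.63 [412. 126.] [0.184 0.308 0.03 ]
scene scanner_mid 0.33 [480. 180.] [0.398 0.458 0.03 ]
scene scanner_window 0.84 [391. 122.] [0.164 0.243 0.03 ]
scene scanner_window 0.84 [271. 163.] [ 0.308 -0.127  0.03 ]
scene scanner_window 0.73 [301. 221.] [ 0.506 -0.042  0.03 ]
scene scanner_window 0.64 [408. 194.] [0.437 0.249 0.03 ]
scene scanner_window 0.51 [286. 224.] [ 0.515 -0.081  0.03 ]
scene scanner 0.88 [382. 199.] [0.437 0.182 0.01 ]
scene scanner 0.78 [410. 134.] [0.199 0.3   0.01 ]
scene scanner 0.74 [306. 208.] [ 0.453 -0.028  0.01 ]
scene scanner 0.56 [256. 164.] [ 0.292 -0.173  0.01 ]
scene scanner 0.16 [226. 245.] [ 0.5
[... 1202 characters left out ...]
 scanner_window 0.69 [271. 279.] [0.435 0.248 0.03 ]
side scanner 0.82 [338. 238.] [ 0.429 -0.021  0.01 ]
side scanner 0.81 [407. 236.] [ 0.283 -0.186  0.01 ]
side scanner 0.57 [290. 269.] [0.44  0.172 0.01 ]
side scanner 0.57 [314. 361.] [0.172 0.33  0.01 ]
side rest 0.77 [292. 272.] [0.434 0.17  0.   ]
side rest 0.53 [287. 268.] [0.455 0.171 0.   ]
side rest 0.24 [282. 316.] [0.337 0.296 0.   ]
side label_mid 0.64 [214. 300.] [0.44  0.43  0.095]
side feeder 0.75 [286. 214.] [0.634 0.018 0.   ]
side feeder 0.18 [271. 281.] [0.451 0.238 0.   ]
side spool 0.63 [279. 318.] [0.338 0.305 0.   ]
side cleaner 0.59 [308. 169.] [ 0.762 -0.204  0.   ]
side tape 0.59 [333. 161.] [ 0.732 -0.304  0.   ]
```

```bash
cat >> h.py <<'E'
def rv(yaw,tilt=None):
    "tool pointing down, tool x at the world angle yaw"
    return R.from_euler('z',yaw)*R.from_rotvec([np.pi,0,0])
def rel(p0,R0,p1,R1):
    return np.r_[R0.inv().apply(np.subtract(p1,p0))/.25,(R0.inv()*R1).as_rotvec()/(np.pi/2)]
def plan(*wps,start=None):
    "rows for way points (x,y,z,yaw) from the present pose"
    if start is None:
        o=r.get_obs(); p0,R0=o['tcp_pos'],R.from_rotvec(o['orientation'])
    else: p0,R0=start[:3],rv(start[3])
    for w in wps:
        q=rel(p0,R0,w[:3],rv(w[3])).round(4).tolist(); print([q[:3],q[3:]])
E
python3 - <<'E'
from h import *
plan((.40,-.45,.30,0),(.49,-.29,.3,0))
E
```

```text
[[0.6952, -0.3943, -0.1988], [0.0, -0.0, 0.2762]]
[[1.2908, -0.8237, -0.1988], [0.0, -0.0, 0.2762]]
```

Emit:
servo_tool --commands '[[[0.25,-0.15,-0.05],[0,0,0.07]],[[0.6,-0.4,-0.2],[0,0,0.276]],[[0.98,-0.62,-0.2],[0,0,0.276]],[[0.98,-0.62,-0.2],[0,0,0.276]],[[0.98,-0.62,-0.2],[0,0,0.276]],[[0.98,-0.62,-0.2],[0,0,0.276]],[[0.98,-0.62,-0.2],[0,0,0.276]],[[0.98,-0.62,-0.2],[0,0,0.276]],[[0.98,-0.62,-0.2],[0,0,0.276]],[[0.98,-0.62,-0.2],[0,0,0.276]]]' --claw 0 --squeeze 40

```text
clock: 2.5
tcp_pos: [0.4396, -0.3704, 0.3]
orientation: [3.141, -0.004, -0.001]
contact_force: [-0.0, 0.2, -0.3]
grip_width: 0.0853
gripper_force: 0.0
```

```bash
cat >> h.py <<'E'
def tops(P,z0,z1,amin,box):
    "rectangles of flat tops between two heights; box=(x0,x1,y0,y1); 1 mm grid"
    x0,x1,y0,y1=box; Q=P.reshape(-1,3); Q=Q[(Q[:,2]>z0)&(Q[:,2]<z1)&(Q[:,0]>x0)&(Q[:,0]<x1)&(Q[:,1]>y0)&(Q[:,1]<y1)]
    G=np.zeros((int((x1-x0)*1000)+1,int((y1-y0)*1000)+1),np.uint8); G[((Q[:,0]-x0)*1000).astype(int),((Q[:,1]-y0)*1000).astype(int)]=1
    G=cv2.morphologyEx(G,cv2.MORPH_CLOSE,np.ones((5,5)))
    n,L=cv2.connectedComponents(G)
    for i in range(1,n):
        ij=np.argwhere(L==i)
        if len(ij)<amin: continue
        (c,s,a)=cv2.minAreaRect(ij.astype(np.float32))   # axes: x,y world
        ax=np.radians(a); 
        if s[0]<s[1]: ax+=np.pi/2; s=s[::-1]
        ax=(ax+np.pi/2)%np.pi-np.pi/2                      # direction of the long side
        print("top",np.round([x0+c[0]/1000,y0+c[1]/1000],4),"size",np.round(s),"long axis",round(ax,3),"n",len(ij))
E
python3 - <<'E'
from h import *
im,d,m,E=look("wrist"); cv2.imwrite("pics/w1.png",im[:,:,::-1]); P=cloud("wrist",d,m,E)
print(r.get_obs()['tcp_pos'],r.get_obs()['orientation'], (d>0).mean())
b=(.3,.7,-.5,-.1); tops(P,.042,.058,300,b)
for q in r.mark_of("wrist","carton0_mid"): print(np.round(q['confidence'],2),q['uv'],onplane("wrist",m,E,q['uv'],.025)[0].round(3))
plan((.46,-.29,.30,0),(.52,-.02,.3,0))
E
```

```text
[ 0.439729   -0.37030672  0.30003383] [ 3.14145273e+00 -4.19217910e-03 -1.05086464e-03] 0.979828125
top [ 0.4641 -0.2294] size [52. 41.] long axis -0.735 n 1988
top [ 0.4676 -0.3336] size [50. 40.] long axis -0.029 n 1963
top [ 0.5603 -0.2357] size [51. 42.] long axis -0.785 n 1992
top [ 0.5575 -0.3572] size [51. 40.] long axis 0.077 n 1946
0.65 [291.6, 143.9] [ 0.467 -0.333  0.025]
[[0.0797, -0.3206, 0.0001], [0.0, 0.0003, -0.0015]]
[[0.3172, -1.4012, -0.0001], [0.0, 0.0003, -0.0015]]
```

View pics/w1.png

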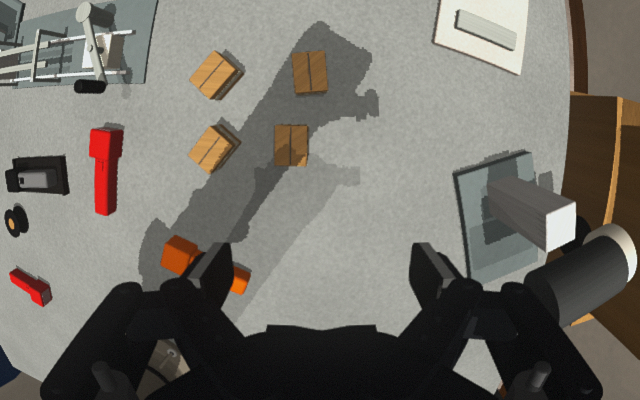

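Emit:
servo_tool --commands '[[[0.06,-0.2,0],[0,0,0]],[[0.12,-0.4,0],[0,0,0]],[[0.2,-0.6,0],[0,0,0]],[[0.3,-0.8,0],[0,0,0]],[[0.4,-1,0],[0,0,0]]]'

```text
clock: 3.1
tcp_pos: [0.5322, -0.1359, 0.3005]
orientation: [3.141, -0.003, 0.001]
contact_force: [1.2, 0.3, 0.0]
grip_width: 0.0855
gripper_force: 0.0
```

Emit:
servo_tool --commands '[[[0,-0.2,0],[0,0,0]],[[0,-0.4,0],[0,0,0]],[[0,-0.6,0],[0,0,0]],[[0,-0.6,0],[0,0,0]],[[0,-0.6,0],[0,0,0]],[[0,-0.6,0],[0,0,0]]]'

```text
clock: 3.7
tcp_pos: [0.5319, 0.0114, 0.3001]
orientation: [3.141, -0.004, -0.001]
contact_force: [0.4, -0.9, 0.1]
grip_width: 0.0851
gripper_force: 0.0
```

```bash
python3 - <<'E'
from h import *
im,d,m,E=look("wrist"); cv2.imwrite("pics/w2.png",im[:,:,::-1]); P=cloud("wrist",d,m,E); np.save("P2.npy",P); np.save("im2.npy",im)
print(r.get_obs()['tcp_pos'],r.get_obs()['orientation'])
for n,z in dict(bay=.006,lane_mid=.006,feeder=0,lever_grip=.104,lever_pivot=.104,scanner_mid=.03,scanner_window=.03,rest=0,label_mid=.095).items():
  for q in r.mark_of("wrist",n)[:3]: print(n,np.round(q['confidence'],2),q['uv'],onplane("wrist",m,E,q['uv'],z)[0].round(4))
b=(.5,.85,-.15,.35)
print("bars"); tops(P,.060,.082,100,b)
print("walls"); tops(P,.014,.022,100,b)
print("plate"); tops(P,.003,.009,2000,b)
print("pusher"); tops(P,.038,.047,200,b)
print("handle"); tops(P,.112,.13,50,b)
E
```

```text
[0.53197732 0.01112038 0.30014795] [ 3.14095481e+00 -4.73681503e-03 -4.20381736e-04]
bay 0.96 [316.2, 87.5] [0.6337 0.0172 0.006 ]
lane_mid 0.97 [225.3, 77.3] [0.6531 0.1417 0.006 ]
feeder 0.57 [315.0, 85.7] [0.6367 0.0189 0.    ]
lever_pivot 0.58 [360.6, 35.6] [ 0.6817 -0.0297  0.104 ]
scanner_mid 0.79 [345.7, 230.2] [ 0.4423 -0.0224  0.03  ]
scanner_mid 0.73 [199.6, 235.2] [0.4325 0.1878 0.03  ]
scanner_window 0.93 [357.2, 184.3] [ 0.5068 -0.0363  0.03  ]
scanner_window 0.79 [404.4, 300.4] [ 0.3213 -0.1186  0.03  ]
scanner_window 0.73 [195.2, 363.2] [0.1625 0.2511 0.03  ]
rest 0.74 [215.3, 228.3] [0.432 0.173 0.   ]
rest 0.55 [525.0, 46.4] [ 0.7268 -0.3115  0.    ]
label_mid 0.89 [55.4, 240.8] [0.4367 0.4323 0.095 ]
bars
top [ 0.6315 -0.0527] size [148.  32.] long axis 0.408 n 2325
top [0.6515 0.1444] size [190.  87.] long axis 1.421 n 5087
top [0.7604 0.282 ] size [32.  9.] long axis -0.374 n 120
walls
top [0.6014 0.011 ] size [158.  15.] long axis 1.487 n 738
top [0.6201 0.1739] size [146.  22.] long axis 1.355 n 718
top [ 0.651  -0.0755] size [32.  7.] long axis 1.414 n 170
top [0.6675 0.0186] size [126.  14.] long axis 1.391 n 679
top [0.6881 0.1629] size [146.  12.] long axis 1.406 n 757
plate
top [ 0.6414 -0.0796] size [142.  78.] long axis -0.121 n 6338
top [0.6329 0.0838] size [330.  79.] long axis 1.428 n 10986
top [0.6602 0.1651] size [137.  26.] long axis 1.425 n 3379
top [0.7208 0.0964] size [288.  83.] long axis 1.416 n 14229
pusher
top [ 0.6251 -0.0369] size [52. 52.] long axis -0.133 n 1856
handle
top [ 0.5635 -0.0745] size [17. 17.] long axis -1.571 n 248
top [0.7233 0.253 ] size [35.  4.] long axis -0.149 n 89
```

View pics/w2.png

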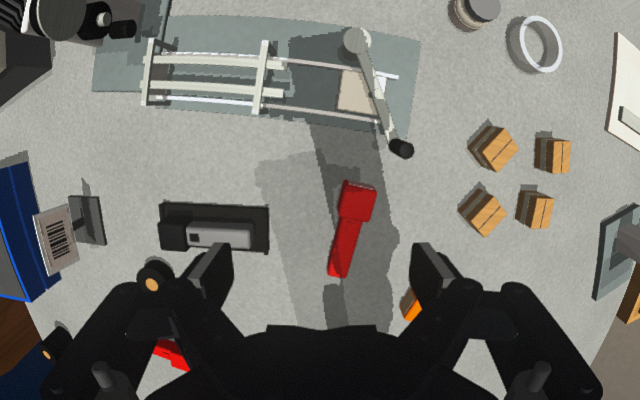

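```bash
python3 - <<'E'
from h import *
print(r.get_obs()['joints'].round(3))
a=(.532,.011,.3,0); b=(.4676,-.200,.22,1.0); c=(.4676,-.3336,.12,1.542); d=c[:2]+(.038,1.542)
plan(b,start=a); print(); plan(c,d,start=b)
E
```

```text
[ 0.066  0.208 -0.241  1.823  0.055  1.117 -1.765]
[[-0.2576, 0.844, 0.32], [0.0, 0.0, -0.6366]]

[[-0.4497, 0.2887, 0.4], [0.0, 0.0, -0.345]]
[[-0.4497, 0.2887, 0.728], [0.0, 0.0, -0.345]]
```

Emit:
servo_tool --commands '[[[-0.05,0.15,0.06],[0,0,-0.1]],[[-0.1,0.34,0.13],[0,0,-0.19]],[[-0.17,0.5,0.2],[0,0,-0.28]],[[-0.22,0.7,0.26],[0,0,-0.38]],[[-0.258,0.844,0.32],[0,0,-0.48]],[[-0.258,0.844,0.32],[0,0,-0.57]],[[-0.258,0.844,0.32],[0,0,-0.637]],[[-0.258,0.844,0.32],[0,0,-0.637]]]'

```text
clock: 5.0
tcp_pos: [0.4672, -0.1983, 0.2202]
orientation: [-2.756, -1.507, 0.0]
contact_force: [-0.5, 0.3, 0.8]
grip_width: 0.0856
gripper_force: 0.0
```

Emit:
servo_tool --commands '[[[-0.15,0.1,0.13],[0,0,-0.09]],[[-0.3,0.2,0.26],[0,0,-0.18]],[[-0.45,0.289,0.4],[0,0,-0.27]],[[-0.45,0.289,0.4],[0,0,-0.345]],[[-0.45,0.289,0.4],[0,0,-0.345]]]'

```text
clock: 5.5
tcp_pos: [0.466, -0.3333, 0.1183]
orientation: [-2.257, -2.181, 0.002]
contact_force: [0.7, 0.6, -0.4]
grip_width: 0.0855
gripper_force: 0.0
```

```bash
python3 - <<'E'
from h import *
o=r.get_obs(); print(o['tcp_pos'],R.from_rotvec(o['orientation']).as_matrix()[:2,0],o['joints'].round(2))
im,d,m,E=look("wrist"); tops(cloud("wrist",d,m,E),.042,.058,300,(.38,.62,-.44,-.15))
plan((.4676,-.3336,.038,1.542))
E
```

```text
[ 0.4660128  -0.33325197  0.11833289] [0.03429827 0.99941101] [ 0.72  0.49 -0.26  1.9   0.17  0.78  0.33]
top [ 0.4643 -0.2292] size [51. 41.] long axis -0.747 n 2035
top [ 0.4671 -0.3333] size [51. 41.] long axis -0.053 n 2041
top [ 0.5603 -0.2352] size [50. 41.] long axis -0.785 n 2038
top [ 0.5568 -0.3567] size [51. 41.] long axis 0.077 n 1588
[[-0.009, 0.0018, 0.3267], [-0.0007, -0.0008, -0.0037]]
```

Emit:
servo_tool --commands '[[[0,0,0.1],[0,0,0]],[[0,0,0.2],[0,0,0]],[[0,0,0.28],[0,0,0]],[[0,0,0.328],[0,0,0]],[[0,0,0.328],[0,0,0]],[[0,0,0.328],[0,0,0]]]'

```text
clock: 6.15
tcp_pos: [0.4687, -0.331, 0.0394]
orientation: [2.252, 2.189, 0.001]
contact_force: [-0.1, 0.1, 0.1]
grip_width: 0.0855
gripper_force: 0.0
```

Emit:
servo_tool --commands '[[[0,0,0],[0,0,0]],[[0,0,0],[0,0,0]],[[0,0,0],[0,0,0]],[[0,0,0],[0,0,0]],[[0,0,0],[0,0,0]],[[0,0,0],[0,0,0]],[[0,0,0],[0,0,0]],[[0,0,-0.08],[0,0,0]],[[0,0,-0.16],[0,0,0]],[[0,0,-0.248],[0,0,0]],[[0,0,-0.248],[0,0,0]]]' --claw 1 --squeeze 50

```text
clock: 7.25
tcp_pos: [0.4692, -0.3326, 0.1032]
orientation: [2.249, 2.186, 0.002]
contact_force: [1.0, -0.2, -0.6]
grip_width: 0.0493
gripper_force: 52.2
```

```bash
python3 - <<'E'
from h import *
o=r.get_obs(); print(o['tcp_pos'],o['grip_width'],o['gripper_force'])
a=(.4676,-.3336,.10,1.542);b=(.48,-.10,.10,1.42)
plan(b,start=a);print()
plan((.53,.035,.10,1.42),(.6346,.015,.10,1.42),(.6346,.015,.0445,1.42),start=b)
E
```

```text
[ 0.46920923 -0.33261589  0.10322989] 0.04925722003715007 52.20085859298706
[[0.9354, 0.0227, 0.0], [-0.0, -0.0, 0.0777]]

[[0.5639, 0.1166, 0.0], [0.0, 0.0, 0.0]]
[[0.5477, 0.5423, 0.0], [0.0, 0.0, 0.0]]
[[0.5477, 0.5423, 0.222], [0.0, 0.0, 0.0]]
```

Emit:
servo_tool --commands '[[[0.06,0,0],[0,0,0.01]],[[0.18,0,0],[0,0,0.03]],[[0.32,0.01,0],[0,0,0.05]],[[0.46,0.02,0],[0,0,0.07]],[[0.6,0.023,0],[0,0,0.078]],[[0.74,0.023,0],[0,0,0.078]],[[0.86,0.023,0],[0,0,0.078]],[[0.935,0.023,0],[0,0,0.078]],[[0.935,0.023,0],[0,0,0.078]]]'

```text
clock: 8.15
tcp_pos: [0.4797, -0.0947, 0.0998]
orientation: [-2.376, -2.053, -0.001]
contact_force: [-0.4, 0.3, -1.0]
grip_width: 0.0491
gripper_force: 57.9
```

Emit:
servo_tool --commands '[[[0.12,0.02,0],[0,0,0]],[[0.26,0.05,0],[0,0,0]],[[0.4,0.08,0],[0,0,0]],[[0.52,0.11,0],[0,0,0]],[[0.564,0.2,0],[0,0,0]],[[0.558,0.32,0],[0,0,0]],[[0.552,0.43,0],[0,0,0]],[[0.548,0.542,0],[0,0,0]],[[0.548,0.542,0],[0,0,0]],[[0.548,0.542,0],[0,0,0]]]'

```text
clock: 9.15
tcp_pos: [0.634, 0.0157, 0.0993]
orientation: [-2.384, -2.045, 0.002]
contact_force: [-0.9, -0.9, -0.9]
grip_width: 0.0492
gripper_force: 58.0
```

```bash
python3 - <<'E'
from h import *
o=r.get_obs(); print(o['tcp_pos'],o['grip_width'],o['gripper_force'])
im,d,m,E=look("wrist"); cv2.imwrite("pics/w3.png",im[:,:,::-1]); P=cloud("wrist",d,m,E)
print("walls"); tops(P,.014,.022,100,(.5,.85,-.15,.35))
print("carton"); tops(P,.10,.118,100,(.55,.7,-.1,.1)); print("pusher"); tops(P,.038,.047,100,(.55,.7,-.1,.1))
E
```

```text
[0.63402929 0.01565559 0.09926724] 0.049179959999957425 58.02220344543457
walls
top [0.6057 0.0484] size [58.  6.] long axis 1.422 n 306
top [0.6173 0.127 ] size [79.  6.] long axis 1.421 n 464
top [0.668  0.0406] size [55.  7.] long axis 1.429 n 333
top [0.6793 0.1176] size [78.  6.] long axis 1.42 n 457
carton
top [0.6331 0.0143] size [63. 42.] long axis -0.16 n 2126
pusher
top [ 0.6065 -0.0589] size [19.  9.] long axis -0.1 n 156
```

View pics/w3.png

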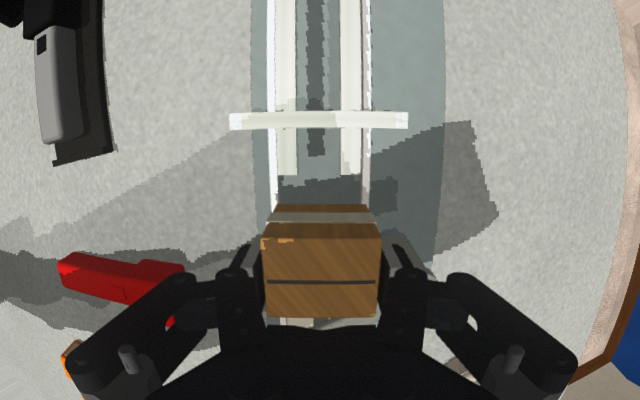

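Emit:
servo_tool --commands '[[[0,-0.004,0.07],[0,0,0]],[[0,-0.004,0.14],[0,0,0]],[[0,-0.004,0.19],[0,0,0]],[[0,-0.004,0.215],[0,0,0]],[[0,-0.004,0.226],[0,0,0]],[[0,-0.004,0.226],[0,0,0]],[[0,-0.004,0.226],[0,0,0]]]'

```text
clock: 9.9
tcp_pos: [0.6318, 0.0172, 0.0453]
orientation: [-2.381, -2.047, 0.004]
contact_force: [-8.7, -0.8, 13.4]
grip_width: 0.0487
gripper_force: 60.2
```

```bash
python3 - <<'E'
from h import *
o=r.get_obs(); print(o['tcp_pos'],o['grip_width'],o['gripper_force'],o['contact_force'])
a=(.6336,.0152,.20,1.42)
plan((.5635,-.0745,.20,-.15),(.5635,-.0745,.104,-.15),start=a)
E
```

```text
[0.63181656 0.01715182 0.04533449] 0.04872362066652687 60.151448249816895 [-8.72633657 -0.75370567 13.38745791]
[[-0.3969, -0.2233, -0.0], [0.0, -0.0, 0.9995]]
[[-0.3969, -0.2233, 0.384], [0.0, -0.0, 0.9995]]
```

Emit:
servo_tool --commands '[[[0,-0.01,0],[0,0,0]],[[0,-0.01,0],[0,0,0]],[[0,-0.01,0],[0,0,0]],[[0,-0.01,0],[0,0,0]],[[0,-0.01,-0.1],[0,0,0]],[[0,-0.01,-0.3],[0,0,0]],[[0,-0.01,-0.5],[0,0,0]],[[0,-0.01,-0.626],[0,0,0]],[[0,-0.01,-0.626],[0,0,0]]]' --claw 0

```text
clock: 10.8
tcp_pos: [0.6342, 0.0181, 0.2061]
orientation: [2.378, 2.044, 0.013]
contact_force: [0.6, 0.4, -0.3]
grip_width: 0.0855
gripper_force: 0.0
```

```bash
python3 - <<'E'
from h import *
o=r.get_obs(); print(o['tcp_pos'],o['grip_width'],o['contact_force'])
im,d,m,E=look("wrist"); cv2.imwrite("pics/w4.png",im[:,:,::-1]); P=cloud("wrist",d,m,E)
print("walls"); tops(P,.014,.022,100,(.5,.85,-.15,.35))
print("carton"); tops(P,.050,.059,100,(.55,.7,-.1,.08)); print("pusher"); tops(P,.038,.047,100,(.55,.7,-.1,.1))
print("handle"); tops(P,.112,.13,50,(.5,.75,-.15,.0))
print("cap"); tops(P,.066,.1,50,(.5,.75,-.15,.0))
E
```

```text
[0.63420197 0.01813617 0.2061049 ] 0.08547718892674074 [ 0.60074742  0.36874844 -0.26224608]
walls
top [ 0.6243 -0.0051] size [161.  58.] long axis 1.427 n 894
top [0.6203 0.1482] size [123.   7.] long axis 1.424 n 671
top [0.6633 0.0062] size [126.   6.] long axis 1.422 n 667
top [0.6824 0.1384] size [123.   7.] long axis 1.42 n 659
carton
top [0.6316 0.0161] size [51. 40.] long axis -0.15 n 1975
pusher
top [ 0.6249 -0.0377] size [54. 51.] long axis 1.435 n 2139
handle
top [ 0.5635 -0.0745] size [17. 17.] long axis -1.571 n 249
cap
top [ 0.6307 -0.0533] size [150.  33.] long axis 0.406 n 2388
```

Emit:
servo_tool --commands '[[[-0.1,-0.05,0],[0,0,0.09]],[[-0.2,-0.1,0],[0,0,0.18]],[[-0.3,-0.15,0],[0,0,0.27]],[[-0.36,-0.2,0],[0,0,0.36]],[[-0.397,-0.213,0],[0,0,0.45]],[[-0.397,-0.213,0],[0,0,0.54]],[[-0.397,-0.213,0],[0,0,0.63]],[[-0.397,-0.213,0],[0,0,0.72]],[[-0.397,-0.213,0.05],[0,0,0.81]],[[-0.397,-0.213,0.1],[0,0,0.9]],[[-0.397,-0.213,0.15],[0,0,0.999]],[[-0.397,-0.213,0.2],[0,0,0.999]],[[-0.397,-0.213,0.3],[0,0,0.999]],[[-0.397,-0.213,0.384],[0,0,0.999]],[[-0.397,-0.213,0.384],[0,0,0.999]],[[-0.397,-0.213,0.384],[0,0,0.999]]]' --claw 0.4

```text
clock: 12.45
tcp_pos: [0.5629, -0.0726, 0.1037]
orientation: [3.133, -0.231, -0.003]
contact_force: [-0.6, 0.2, 0.4]
grip_width: 0.0513
gripper_force: 0.0
```

Emit:
servo_tool --commands '[[[0,0,0],[0,0,0]],[[0,0,0],[0,0,0]],[[0,0,0],[0,0,0]],[[0,0,0],[0,0,0]]]' --claw 0.62

```text
clock: 12.85
tcp_pos: [0.5637, -0.0725, 0.1049]
orientation: [-3.133, 0.233, -0.002]
contact_force: [-0.7, -0.3, -0.1]
grip_width: 0.0325
gripper_force: 0.0
```

```bash
python3 - <<'E'
from h import *
o=r.get_obs(); print(o['tcp_pos'],R.from_rotvec(o['orientation']).as_matrix()[:2,0],o['grip_width'],o['gripper_force'],o['contact_force'],o['joints'].round(2))
E
```

```text
[ 0.56371774 -0.07249306  0.10490471] [ 0.98895223 -0.14823062] 0.03246782111291635 0.0 [-0.68334931 -0.26842511 -0.0843515 ] [-0.01  0.48  0.03  1.94 -0.02  0.72 -1.68]
```

Emit:
servo_tool --commands '[[[-0.02,-0.05,0],[0,0,0]],[[-0.04,-0.1,0],[0,0,0]],[[-0.05,-0.16,0],[0,0,0]],[[-0.061,-0.22,0],[0,0,0]],[[-0.063,-0.28,0],[0,0,0]],[[-0.061,-0.33,0],[0,0,0]],[[-0.05,-0.38,0],[0,0,0]],[[-0.04,-0.43,0],[0,0,0]],[[-0.02,-0.48,0],[0,0,0]],[[0,-0.52,0],[0,0,0]],[[0,-0.535,0],[0,0,0]],[[0,-0.535,0],[0,0,0]],[[0,-0.535,0],[0,0,0]]]'

```text
clock: 14.15
tcp_pos: [0.5827, 0.0567, 0.1041]
orientation: [3.129, -0.238, -0.004]
contact_force: [-6.9, -10.3, 3.4]
grip_width: 0.0326
gripper_force: 5.4
```

```bash
python3 - <<'E'
from h import *
o=r.get_obs(); print(o['tcp_pos'],o['grip_width'],o['gripper_force'],o['contact_force'])
im,d,m,E=look("wrist"); cv2.imwrite("pics/w5.png",im[:,:,::-1]); P=cloud("wrist",d,m,E)
f=lambda p: (R.from_euler('z',.149).as_matrix()[:2,:2]@(np.array(p)-[.6326,.018]))
print(f(o['tcp_pos'][:2]))
print("handle"); tops(P,.112,.125,20,(.5,.75,-.05,.1))
print("pusher"); tops(P,.038,.047,100,(.55,.7,-.1,.1)); print("carton"); tops(P,.050,.059,100,(.55,.7,-.1,.1))
E
```

```text
[0.58269268 0.05666841 0.1041021 ] 0.03264963128842494 5.421706885099411 [ -6.91955697 -10.32552457   3.39941178]
[-0.05509464  0.03083126]
handle
top [0.5833 0.0438] size [26. 25.] long axis -0.714 n 390
top [0.5863 0.0741] size [23. 15.] long axis 0.399 n 108
pusher
top [ 0.6154 -0.0014] size [27. 12.] long axis -0.644 n 193
top [0.6341 0.0239] size [50. 50.] long axis -0.128 n 1787
carton
top [0.6381 0.0634] size [51. 30.] long axis -0.153 n 966
```

View pics/w5.png

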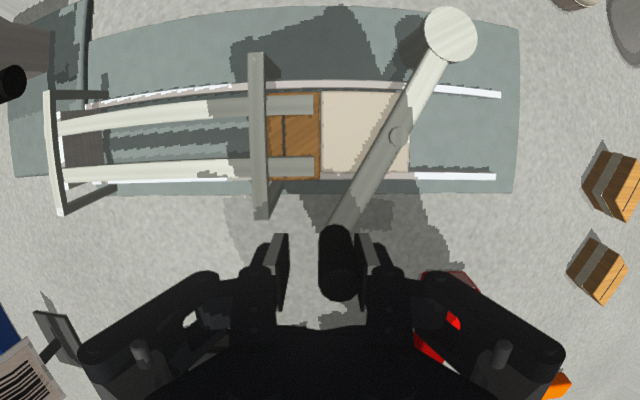

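Emit:
servo_tool --commands '[[[-0.02,0.05,0],[0,0,0]],[[-0.04,0.1,0],[0,0,0]],[[-0.055,0.16,0],[0,0,0]],[[-0.062,0.22,0],[0,0,0]],[[-0.062,0.28,0],[0,0,0]],[[-0.06,0.34,0],[0,0,0]],[[-0.05,0.4,0],[0,0,0]],[[-0.03,0.46,0],[0,0,0]],[[-0.01,0.51,0],[0,0,0]],[[0,0.535,0],[0,0,0]],[[0,0.535,0],[0,0,0]],[[0,0.535,0],[0,0,0]],[[0,0.535,-0.1],[0,0,0]],[[0,0.535,-0.25],[0,0,0]],[[0,0.535,-0.384],[0,0,0]],[[0,0.535,-0.384],[0,0,0]]]'

```text
clock: 15.8
tcp_pos: [0.5663, -0.0714, 0.2051]
orientation: [-3.132, 0.231, -0.013]
contact_force: [0.6, 0.7, 0.2]
grip_width: 0.0325
gripper_force: 0.0
```

```bash
cat >> h.py <<'E'
def check():
    o=r.get_obs(); print(o['clock'],o['tcp_pos'].round(4),o['grip_width'].round(4) if hasattr(o['grip_width'],'round') else o['grip_width'],o['contact_force'].round(1))
    im,d,m,E=look("wrist"); P=cloud("wrist",d,m,E)
    print("cartons"); tops(P,.042,.058,300,(.38,.68,-.5,-.12))
    print("handle"); tops(P,.112,.125,50,(.5,.75,-.15,.1)); print("pusher"); tops(P,.038,.047,100,(.55,.7,-.1,.1)); print("lane/bay cartons"); tops(P,.050,.060,100,(.55,.75,-.02,.25))
    return im
E
python3 - <<'E'
from h import *
check()
a=(.5635,-.0745,.2,-.15)
b=(.52,-.2357,.2,.75); c=(.5603,-.2355,.12,.786)
plan(b,start=a); plan(c,c[:2]+(.038,.786),start=b)
E
```

```text
15.8 [ 0.5663 -0.0714  0.2051] 0.03246188273950506 [0.6 0.7 0.2]
cartons
top [ 0.4643 -0.2285] size [51. 43.] long axis -0.751 n 2018
top [ 0.5574 -0.3566] size [51. 41.] long axis 0.093 n 2025
top [ 0.5605 -0.235 ] size [52. 42.] long axis -0.785 n 2019
handle
top [ 0.5635 -0.075 ] size [18. 17.] long axis -1.571 n 254
pusher
top [ 0.6255 -0.0327] size [51. 43.] long axis -0.117 n 1501
top [ 0.6285 -0.0595] size [37. 19.] long axis 0.0 n 414
top [0.6364 0.0485] size [49.  3.] long axis -0.13 n 100
lane/bay cartons
top [0.6386 0.0659] size [51. 37.] long axis -0.157 n 1186
top [0.6641 0.2348] size [24.  8.] long axis -0.165 n 151
[[-0.0757, 0.6636, 0.0], [-0.0, 0.0, -0.573]]
[[0.1185, 0.1093, 0.32], [0.0, 0.0, -0.0229]]
[[0.1185, 0.1093, 0.648], [0.0, 0.0, -0.0229]]
```

Emit:
servo_tool --commands '[[[-0.02,0.12,0],[0,0,-0.09]],[[-0.04,0.26,0],[0,0,-0.18]],[[-0.06,0.4,0],[0,0,-0.27]],[[-0.07,0.54,0],[0,0,-0.36]],[[-0.076,0.664,0],[0,0,-0.45]],[[-0.076,0.664,0],[0,0,-0.54]],[[-0.076,0.664,0],[0,0,-0.573]],[[-0.076,0.664,0],[0,0,-0.573]]]' --claw 0

```text
clock: 16.65
tcp_pos: [0.5193, -0.2331, 0.1989]
orientation: [-2.92, -1.153, 0.002]
contact_force: [0.1, -0.2, -0.2]
grip_width: 0.0852
gripper_force: 0.0
```

Emit:
servo_tool --commands '[[[0.05,0.05,0.1],[0,0,-0.023]],[[0.118,0.109,0.2],[0,0,-0.023]],[[0.118,0.109,0.32],[0,0,-0.023]],[[0.118,0.109,0.42],[0,0,-0.023]],[[0.118,0.109,0.52],[0,0,-0.023]],[[0.118,0.109,0.6],[0,0,-0.023]],[[0.118,0.109,0.648],[0,0,-0.023]],[[0.118,0.109,0.648],[0,0,-0.023]],[[0.118,0.109,0.648],[0,0,-0.023]]]'

```text
clock: 17.55
tcp_pos: [0.5604, -0.2334, 0.0386]
orientation: [2.901, 1.205, 0.0]
contact_force: [-0.2, 0.1, 0.8]
grip_width: 0.0854
gripper_force: 0.0
```

Emit:
servo_tool --commands '[[[0,0,0],[0,0,0]],[[0,0,0],[0,0,0]],[[0,0,0],[0,0,0]],[[0,0,0],[0,0,0]],[[0,0,0],[0,0,0]],[[0,0,0],[0,0,0]],[[0,0,0],[0,0,0]],[[0,0,-0.08],[0,0,0]],[[0,0,-0.16],[0,0,0]],[[0,0,-0.248],[0,0,0]],[[0,0,-0.248],[0,0,0]]]' --claw 1 --squeeze 50

```text
clock: 18.65
tcp_pos: [0.562, -0.2344, 0.1033]
orientation: [2.898, 1.203, 0.007]
contact_force: [0.3, 0.2, -0.7]
grip_width: 0.049
gripper_force: 52.0
```

```bash
python3 - <<'E'
from h import *
o=r.get_obs(); print(o['tcp_pos'],o['grip_width'],o['gripper_force'])
a=(.5603,-.2355,.10,.786);b=(.48,-.10,.10,1.2)
plan(b,start=a);print()
plan((.53,.035,.10,1.42),(.632,.015,.10,1.42),(.632,.015,.045,1.42),start=b)
E
```

```text
[ 0.56204898 -0.23436563  0.10332609] 0.04901496296236907 51.97778820991516
[[0.1565, -0.6103, -0.0], [-0.0, 0.0, -0.2636]]

[[0.5758, -0.0093, -0.0], [0.0, 0.0, -0.1401]]
[[0.6491, 0.4, 0.0], [0.0, 0.0, -0.1401]]
[[0.6491, 0.4, 0.22], [0.0, 0.0, -0.1401]]
```

Emit:
servo_tool --commands '[[[0.02,-0.08,0],[0,0,-0.03]],[[0.05,-0.2,0],[0,0,-0.1]],[[0.08,-0.32,0],[0,0,-0.16]],[[0.11,-0.44,0],[0,0,-0.22]],[[0.14,-0.54,0],[0,0,-0.264]],[[0.156,-0.61,0],[0,0,-0.264]],[[0.156,-0.61,0],[0,0,-0.264]]]'

```text
clock: 19.35
tcp_pos: [0.4777, -0.096, 0.0996]
orientation: [-2.586, -1.779, 0.002]
contact_force: [-0.5, 0.3, -0.4]
grip_width: 0.0499
gripper_force: 52.0
```

Emit:
servo_tool --commands '[[[0.12,0,0],[0,0,-0.04]],[[0.26,0,0],[0,0,-0.08]],[[0.4,0,0],[0,0,-0.11]],[[0.52,0,0],[0,0,-0.14]],[[0.576,0.04,0],[0,0,-0.14]],[[0.595,0.15,0],[0,0,-0.14]],[[0.62,0.27,0],[0,0,-0.14]],[[0.64,0.36,0],[0,0,-0.14]],[[0.649,0.4,0],[0,0,-0.14]],[[0.649,0.4,0],[0,0,-0.14]],[[0.649,0.4,0],[0,0,-0.14]]]'

```text
clock: 20.45
tcp_pos: [0.6302, 0.0168, 0.0996]
orientation: [-2.38, -2.049, 0.002]
contact_force: [0.2, 0.3, -0.4]
grip_width: 0.0491
gripper_force: 52.0
```

```bash
cat >> h.py <<'E'
def prebay():
    o=r.get_obs(); print(o['tcp_pos'],o['grip_width'],o['gripper_force'])
    im,d,m,E=look("wrist"); P=cloud("wrist",d,m,E)
    print("walls"); tops(P,.014,.022,100,(.5,.85,-.15,.35))
    print("carton"); tops(P,.10,.120,100,(.55,.7,-.1,.1))
E
python3 -c "from h import *;prebay()"
```

```text
[0.6301922  0.01680707 0.09961777] 0.049128947871621455 51.9857132434845
walls
top [0.6058 0.0516] size [51.  6.] long axis 1.466 n 198
top [0.6173 0.1276] size [80.  6.] long axis 1.427 n 453
top [0.6678 0.0383] size [60.  7.] long axis 1.422 n 335
top [0.6796 0.1179] size [79.  6.] long axis 1.427 n 450
carton
top [0.6305 0.0164] size [63. 42.] long axis -0.142 n 2123
```

Emit:
servo_tool --commands '[[[-0.004,0.006,0.07],[0,0,0]],[[-0.004,0.006,0.14],[0,0,0]],[[-0.004,0.006,0.19],[0,0,0]],[[-0.004,0.006,0.21],[0,0,0]],[[-0.004,0.006,0.222],[0,0,0]],[[-0.004,0.006,0.222],[0,0,0]],[[-0.004,0.006,0.222],[0,0,0]]]'

```text
clock: 21.2
tcp_pos: [0.6319, 0.0158, 0.0455]
orientation: [-2.38, -2.05, 0.002]
contact_force: [-5.2, -0.3, 8.1]
grip_width: 0.0493
gripper_force: 52.9
```

Emit:
servo_tool --commands '[[[0,0,0],[0,0,0]],[[0,0,0],[0,0,0]],[[0,0,0],[0,0,0]],[[0,0,0],[0,0,0]],[[0,0,-0.1],[0,0,0]],[[0,0,-0.3],[0,0,0]],[[0,0,-0.5],[0,0,0]],[[0,0,-0.622],[0,0,0]],[[0,0,-0.622],[0,0,0]]]' --claw 0

```text
clock: 22.1
tcp_pos: [0.6359, 0.0162, 0.206]
orientation: [2.376, 2.046, 0.012]
contact_force: [0.9, 0.1, 0.3]
grip_width: 0.0853
gripper_force: 0.0
```

```bash
python3 - <<'E'
from h import *
check()
a=(.632+.0013,.015-.0012,.20,1.42)
plan((.5635,-.0745,.20,-.15),start=a)
E
```

```text
22.1 [0.6359 0.0162 0.206 ] 0.08527576990585757 [0.9 0.1 0.3]
cartons
handle
top [ 0.563  -0.0745] size [18. 17.] long axis 0.0 n 251
pusher
top [ 0.6244 -0.0377] size [55. 51.] long axis 1.446 n 2143
lane/bay cartons
top [0.6312 0.0157] size [51. 40.] long axis -0.153 n 1949
top [0.6376 0.0617] size [51. 27.] long axis -0.149 n 781
top [0.6438 0.0855] size [22.  5.] long axis -0.153 n 106
[[-0.3911, -0.223, -0.0], [0.0, -0.0, 0.9995]]
```

Emit:
servo_tool --commands '[[[-0.1,-0.05,0],[0,0,0.09]],[[-0.2,-0.1,0],[0,0,0.18]],[[-0.3,-0.15,0],[0,0,0.27]],[[-0.36,-0.2,0],[0,0,0.36]],[[-0.391,-0.223,0],[0,0,0.45]],[[-0.391,-0.223,0],[0,0,0.54]],[[-0.391,-0.223,0],[0,0,0.63]],[[-0.391,-0.223,0],[0,0,0.72]],[[-0.391,-0.223,0.05],[0,0,0.81]],[[-0.391,-0.223,0.1],[0,0,0.9]],[[-0.391,-0.223,0.15],[0,0,0.999]],[[-0.391,-0.223,0.2],[0,0,0.999]],[[-0.391,-0.223,0.3],[0,0,0.999]],[[-0.391,-0.223,0.384],[0,0,0.999]],[[-0.391,-0.223,0.384],[0,0,0.999]],[[-0.391,-0.223,0.384],[0,0,0.999]]]' --claw 0.4

```text
clock: 23.75
tcp_pos: [0.5626, -0.0727, 0.1037]
orientation: [3.133, -0.228, -0.003]
contact_force: [0.5, 0.1, 0.1]
grip_width: 0.0514
gripper_force: 0.0
```

Emit:
servo_tool --commands '[[[0,0,0],[0,0,0]],[[0,0,0],[0,0,0]],[[0,0,0],[0,0,0]],[[-0.02,-0.05,0],[0,0,0]],[[-0.04,-0.1,0],[0,0,0]],[[-0.05,-0.16,0],[0,0,0]],[[-0.061,-0.22,0],[0,0,0]],[[-0.063,-0.28,0],[0,0,0]],[[-0.061,-0.33,0],[0,0,0]],[[-0.05,-0.38,0],[0,0,0]],[[-0.04,-0.43,0],[0,0,0]],[[-0.02,-0.48,0],[0,0,0]],[[0,-0.52,0],[0,0,0]],[[0,-0.538,0],[0,0,0]],[[0,-0.538,0],[0,0,0]],[[0,-0.538,0],[0,0,0]]]' --claw 0.62

```text
clock: 25.35
tcp_pos: [0.5819, 0.0569, 0.1039]
orientation: [3.128, -0.236, -0.004]
contact_force: [-6.3, -11.3, 3.9]
grip_width: 0.0326
gripper_force: 5.9
```

```bash
python3 - <<'E'
from h import *
check()
E
```

```text
25.35 [0.5819 0.0569 0.1039] 0.03255855275072796 [ -6.3 -11.3   3.9]
cartons
top [ 0.4647 -0.2277] size [51. 43.] long axis -0.76 n 1979
handle
top [0.5827 0.0462] size [24. 22.] long axis -0.381 n 362
top [0.5854 0.0788] size [24. 14.] long axis -0.111 n 116
pusher
top [ 0.6158 -0.001 ] size [28. 12.] long axis -0.559 n 194
top [0.634  0.0245] size [51. 49.] long axis -0.165 n 1786
lane/bay cartons
top [0.6385 0.0634] size [51. 30.] long axis -0.153 n 943
top [0.6217 0.1109] size [40.  4.] long axis 1.411 n 106
top [0.6455 0.1076] size [40. 24.] long axis 1.416 n 958
top [0.6639 0.2343] size [24.  8.] long axis -0.197 n 163
```

Emit:
servo_tool --commands '[[[-0.02,0.05,0],[0,0,0]],[[-0.04,0.1,0],[0,0,0]],[[-0.055,0.16,0],[0,0,0]],[[-0.062,0.22,0],[0,0,0]],[[-0.062,0.28,0],[0,0,0]],[[-0.06,0.34,0],[0,0,0]],[[-0.05,0.4,0],[0,0,0]],[[-0.03,0.46,0],[0,0,0]],[[-0.01,0.51,0],[0,0,0]],[[0,0.538,0],[0,0,0]],[[0,0.538,0],[0,0,0]],[[0,0.538,0],[0,0,0]],[[0,0.538,-0.1],[0,0,0]],[[0,0.538,-0.25],[0,0,0]],[[0,0.538,-0.384],[0,0,0]],[[0,0.538,-0.384],[0,0,0]]]'

```text
clock: 27.0
tcp_pos: [0.566, -0.0716, 0.2051]
orientation: [-3.132, 0.229, -0.013]
contact_force: [0.6, 0.3, -0.1]
grip_width: 0.0324
gripper_force: 0.0
```

```bash
python3 - <<'E'
from h import *
check()
a=(.5635,-.0745,.2,-.15)
b=(.464,-.2285,.15,.82)
plan(b,b[:2]+(.038,.82),start=a)
a=(.464,-.2285,.10,.82);b=(.48,-.10,.10,1.2)
plan(b,start=a);print()
plan((.53,.035,.10,1.42),(.6333,.0145,.10,1.42),(.6333,.0145,.045,1.42),start=b)
E
```

```text
27.0 [ 0.566  -0.0716  0.2051] 0.03240773728383709 [ 0.6  0.3 -0.1]
cartons
top [ 0.4644 -0.2287] size [51. 42.] long axis -0.747 n 2013
top [ 0.5575 -0.3565] size [50. 43.] long axis 0.08 n 2038
handle
top [ 0.5632 -0.0752] size [18. 17.] long axis -0.785 n 255
pusher
top [ 0.6258 -0.0331] size [51. 44.] long axis -0.149 n 1527
top [ 0.629  -0.0595] size [38. 19.] long axis 0.0 n 428
lane/bay cartons
top [0.6393 0.0663] size [51. 38.] long axis -0.137 n 1262
top [0.6226 0.1148] size [31.  5.] long axis 1.406 n 142
top [0.6464 0.1112] size [33. 23.] long axis 1.414 n 710
top [0.6647 0.2345] size [23.  8.] long axis -0.133 n 165
[[-0.3015, 0.6686, 0.2], [0.0, 0.0, -0.6175]]
[[-0.3015, 0.6686, 0.648], [0.0, 0.0, -0.6175]]
[[0.4195, -0.3039, -0.0], [0.0, 0.0, -0.2419]]

[[0.5758, -0.0093, -0.0], [0.0, 0.0, -0.1401]]
[[0.6491, 0.4056, 0.0], [0.0, 0.0, -0.1401]]
[[0.6491, 0.4056, 0.22], [0.0, 0.0, -0.1401]]
```

Emit:
servo_tool --commands '[[[-0.06,0.12,0],[0,0,-0.09]],[[-0.12,0.26,0.05],[0,0,-0.18]],[[-0.18,0.4,0.1],[0,0,-0.27]],[[-0.24,0.54,0.15],[0,0,-0.36]],[[-0.3,0.669,0.2],[0,0,-0.45]],[[-0.3,0.669,0.2],[0,0,-0.54]],[[-0.3,0.669,0.25],[0,0,-0.618]],[[-0.3,0.669,0.35],[0,0,-0.618]],[[-0.3,0.669,0.45],[0,0,-0.618]],[[-0.3,0.669,0.55],[0,0,-0.618]],[[-0.3,0.669,0.62],[0,0,-0.618]],[[-0.3,0.669,0.648],[0,0,-0.618]],[[-0.3,0.669,0.648],[0,0,-0.618]],[[-0.3,0.669,0.648],[0,0,-0.618]]]' --claw 0

```text
clock: 28.45
tcp_pos: [0.4646, -0.2268, 0.0385]
orientation: [-2.879, -1.258, -0.0]
contact_force: [0.0, 0.7, 0.8]
grip_width: 0.0853
gripper_force: 0.0
```

Emit:
servo_tool --commands '[[[0,0,0],[0,0,0]],[[0,0,0],[0,0,0]],[[0,0,0],[0,0,0]],[[0,0,0],[0,0,0]],[[0,0,0],[0,0,0]],[[0,0,0],[0,0,0]],[[0,0,0],[0,0,0]],[[0,0,-0.08],[0,0,0]],[[0,0,-0.16],[0,0,0]],[[0,0,-0.248],[0,0,0]],[[0,0,-0.248],[0,0,0]]]' --claw 1 --squeeze 50

```text
clock: 29.55
tcp_pos: [0.4661, -0.2279, 0.1031]
orientation: [2.876, 1.255, 0.006]
contact_force: [0.6, 0.8, -1.1]
grip_width: 0.0495
gripper_force: 52.1
```

Emit:
servo_tool --commands '[[[0.06,-0.04,0],[0,0,-0.03]],[[0.16,-0.12,0],[0,0,-0.1]],[[0.27,-0.2,0],[0,0,-0.16]],[[0.37,-0.27,0],[0,0,-0.22]],[[0.42,-0.304,0],[0,0,-0.242]],[[0.42,-0.304,0],[0,0,-0.242]]]'

```text
clock: 30.15
tcp_pos: [0.4799, -0.0954, 0.0997]
orientation: [-2.584, -1.784, 0.0]
contact_force: [0.5, -0.6, -1.5]
grip_width: 0.0494
gripper_force: 52.0
```

Emit:
servo_tool --commands '[[[0.12,0,0],[0,0,-0.04]],[[0.26,0,0],[0,0,-0.08]],[[0.4,0,0],[0,0,-0.11]],[[0.52,0,0],[0,0,-0.14]],[[0.576,0.04,0],[0,0,-0.14]],[[0.595,0.15,0],[0,0,-0.14]],[[0.62,0.27,0],[0,0,-0.14]],[[0.64,0.36,0],[0,0,-0.14]],[[0.649,0.406,0],[0,0,-0.14]],[[0.649,0.406,0],[0,0,-0.14]],[[0.649,0.406,0],[0,0,-0.14]]]'

```text
clock: 31.25
tcp_pos: [0.6317, 0.016, 0.0996]
orientation: [-2.379, -2.05, 0.003]
contact_force: [0.3, -0.5, -1.0]
grip_width: 0.049
gripper_force: 52.1
```

```bash
python3 -c "from h import *;prebay()"
```

```text
[0.63165241 0.01603731 0.0996326 ] 0.04902661920308634 52.06982374191284
walls
top [0.6063 0.0508] size [53.  7.] long axis 1.429 n 237
top [0.6169 0.1273] size [79.  6.] long axis 1.406 n 287
top [0.6679 0.0397] size [58.  6.] long axis 1.418 n 306
top [0.6795 0.1177] size [79.  6.] long axis 1.431 n 456
carton
top [0.6346 0.0144] size [69. 42.] long axis -0.149 n 2162
```

Emit:
servo_tool --commands '[[[-0.004,-0.002,0.07],[0,0,0]],[[-0.004,-0.002,0.14],[0,0,0]],[[-0.004,-0.002,0.19],[0,0,0]],[[-0.004,-0.002,0.21],[0,0,0]],[[-0.004,-0.002,0.22],[0,0,0]],[[-0.004,-0.002,0.22],[0,0,0]],[[-0.004,-0.002,0.22],[0,0,0]]]'

```text
clock: 32.0
tcp_pos: [0.6328, 0.0158, 0.046]
orientation: [2.378, 2.051, 0.002]
contact_force: [0.0, 0.2, -0.7]
grip_width: 0.0493
gripper_force: 52.1
```

Emit:
servo_tool --commands '[[[0,0,0],[0,0,0]],[[0,0,0],[0,0,0]],[[0,0,0],[0,0,0]],[[0,0,0],[0,0,0]],[[0,0,-0.1],[0,0,0]],[[0,0,-0.3],[0,0,0]],[[0,0,-0.5],[0,0,0]],[[0,0,-0.62],[0,0,0]],[[0,0,-0.62],[0,0,0]]]' --claw 0

```text
clock: 32.9
tcp_pos: [0.6354, 0.0161, 0.2061]
orientation: [2.375, 2.048, 0.012]
contact_force: [0.0, -0.8, 0.5]
grip_width: 0.0856
gripper_force: 0.0
```

```bash
python3 - <<'E'
from h import *
check()
plan((.5635,-.0745,.20,-.15),start=(.6327,.0136,.20,1.42))
E
```

```text
32.9 [0.6354 0.0161 0.2061] 0.0856385821144114 [ 0.  -0.8  0.5]
cartons
handle
top [ 0.5633 -0.0746] size [18. 17.] long axis -1.249 n 251
pusher
top [ 0.6243 -0.0383] size [56. 51.] long axis 1.412 n 2140
lane/bay cartons
top [0.6324 0.0145] size [51. 40.] long axis -0.137 n 1994
top [0.6381 0.0619] size [50. 26.] long axis -0.153 n 761
top [0.6218 0.1088] size [46.  5.] long axis 1.424 n 202
top [0.646  0.1054] size [45. 23.] long axis 1.422 n 1021
[[-0.39, -0.2207, -0.0], [0.0, -0.0, 0.9995]]
```

Placed cleanly; lever stroke next.

Emit:
servo_tool --commands '[[[-0.1,-0.05,0],[0,0,0.09]],[[-0.2,-0.1,0],[0,0,0.18]],[[-0.3,-0.15,0],[0,0,0.27]],[[-0.36,-0.2,0],[0,0,0.36]],[[-0.39,-0.221,0],[0,0,0.45]],[[-0.39,-0.221,0],[0,0,0.54]],[[-0.39,-0.221,0],[0,0,0.63]],[[-0.39,-0.221,0],[0,0,0.72]],[[-0.39,-0.221,0.05],[0,0,0.81]],[[-0.39,-0.221,0.1],[0,0,0.9]],[[-0.39,-0.221,0.15],[0,0,0.999]],[[-0.39,-0.221,0.2],[0,0,0.999]],[[-0.39,-0.221,0.3],[0,0,0.999]],[[-0.39,-0.221,0.384],[0,0,0.999]],[[-0.39,-0.221,0.384],[0,0,0.999]],[[-0.39,-0.221,0.384],[0,0,0.999]]]' --claw 0.4

```text
clock: 34.55
tcp_pos: [0.5628, -0.0728, 0.1037]
orientation: [3.133, -0.226, -0.003]
contact_force: [-0.6, 0.5, 1.2]
grip_width: 0.0514
gripper_force: 0.0
```

Emit:
servo_tool --commands '[[[0,0,0],[0,0,0]],[[0,0,0],[0,0,0]],[[0,0,0],[0,0,0]],[[-0.02,-0.05,0],[0,0,0]],[[-0.04,-0.1,0],[0,0,0]],[[-0.05,-0.16,0],[0,0,0]],[[-0.061,-0.22,0],[0,0,0]],[[-0.063,-0.28,0],[0,0,0]],[[-0.061,-0.33,0],[0,0,0]],[[-0.05,-0.38,0],[0,0,0]],[[-0.04,-0.43,0],[0,0,0]],[[-0.02,-0.48,0],[0,0,0]],[[0,-0.52,0],[0,0,0]],[[0,-0.538,0],[0,0,0]],[[0,-0.538,0],[0,0,0]],[[0,-0.538,0],[0,0,0]]]' --claw 0.62

```text
clock: 36.15
tcp_pos: [0.5807, 0.0571, 0.1036]
orientation: [3.128, -0.232, -0.007]
contact_force: [-7.0, -10.5, 3.2]
grip_width: 0.0326
gripper_force: 5.9
```

```bash
python3 - <<'E'
from h import *
check()
E
```

```text
36.15 [0.5807 0.0571 0.1036] 0.03261078530217054 [ -7.  -10.5   3.2]
cartons
handle
top [0.583  0.0432] size [28. 26.] long axis -0.719 n 381
top [0.5842 0.0791] size [24. 14.] long axis -0.142 n 126
pusher
top [ 0.6153 -0.001 ] size [27. 12.] long axis -0.588 n 201
top [0.6339 0.0248] size [52. 48.] long axis -0.161 n 1784
lane/bay cartons
top [0.6395 0.0633] size [50. 30.] long axis -0.153 n 954
top [0.6243 0.1309] size [79.  4.] long axis 1.429 n 218
top [0.6485 0.1274] size [81. 24.] long axis 1.429 n 1881
top [0.6645 0.2345] size [24.  8.] long axis -0.18 n 165
top [0.6716 0.1239] size [79.  3.] long axis 1.429 n 172
```

Emit:
servo_tool --commands '[[[-0.02,0.05,0],[0,0,0]],[[-0.04,0.1,0],[0,0,0]],[[-0.055,0.16,0],[0,0,0]],[[-0.062,0.22,0],[0,0,0]],[[-0.062,0.28,0],[0,0,0]],[[-0.06,0.34,0],[0,0,0]],[[-0.05,0.4,0],[0,0,0]],[[-0.03,0.46,0],[0,0,0]],[[-0.01,0.51,0],[0,0,0]],[[0,0.538,0],[0,0,0]],[[0,0.538,0],[0,0,0]],[[0,0.538,0],[0,0,0]],[[0,0.538,-0.1],[0,0,0]],[[0,0.538,-0.25],[0,0,0]],[[0,0.538,-0.384],[0,0,0]],[[0,0.538,-0.384],[0,0,0]]]'

```text
clock: 37.8
tcp_pos: [0.5663, -0.0716, 0.2051]
orientation: [-3.132, 0.226, -0.013]
contact_force: [0.2, 0.0, 0.5]
grip_width: 0.0326
gripper_force: 0.0
```

```bash
python3 - <<'E'
from h import *
check()
a=(.5635,-.0745,.2,-.15)
b=(.52,-.2,.2,.8); c=(.5575,-.3565,.12,1.65)
plan(b,start=a); plan(c,c[:2]+(.038,1.65),start=b)
a=(.5575,-.3565,.10,1.65);b=(.48,-.14,.10,1.42)
print();plan(b,start=a);print()
plan((.53,.035,.10,1.42),(.6327,.0140,.10,1.42),(.6327,.0140,.045,1.42),start=b)
E
```

```text
37.8 [ 0.5663 -0.0716  0.2051] 0.03259189003667875 [0.2 0.  0.5]
cartons
top [ 0.5576 -0.3565] size [51. 44.] long axis 0.08 n 2049
handle
top [ 0.5639 -0.0754] size [17. 17.] long axis 0.588 n 251
pusher
top [ 0.6252 -0.0326] size [51. 43.] long axis -0.111 n 1494
top [ 0.6312 -0.0645] size [40. 18.] long axis 0.339 n 411
lane/bay cartons
top [0.6398 0.0658] size [51. 37.] long axis -0.149 n 1310
top [0.6255 0.1349] size [71.  5.] long axis 1.44 n 283
top [0.6493 0.1312] size [73. 23.] long axis 1.425 n 1619
top [0.6646 0.235 ] size [23.  8.] long axis -0.18 n 155
top [0.6722 0.1285] size [72.  4.] long axis 1.421 n 210
[[-0.097, 0.5224, 0.0], [-0.0, 0.0, -0.6048]]
[[-0.3446, 0.5437, 0.32], [0.0, 0.0, -0.5411]]
[[-0.3446, 0.5437, 0.648], [0.0, 0.0, -0.5411]]

[[0.8878, -0.2405, -0.0], [0.0, -0.0, 0.1464]]

[[0.7221, 0.0926, 0.0], [0.0, 0.0, 0.0]]
[[0.7008, 0.5113, 0.0], [0.0, 0.0, 0.0]]
[[0.7008, 0.5113, 0.22], [0.0, 0.0, 0.0]]
```

Emit:
servo_tool --commands '[[[-0.02,0.12,0],[0,0,-0.09]],[[-0.04,0.26,0],[0,0,-0.18]],[[-0.07,0.4,0],[0,0,-0.27]],[[-0.097,0.522,0],[0,0,-0.36]],[[-0.097,0.522,0],[0,0,-0.45]],[[-0.097,0.522,0],[0,0,-0.54]],[[-0.097,0.522,0],[0,0,-0.605]],[[-0.097,0.522,0],[0,0,-0.605]]]' --claw 0

```text
clock: 38.65
tcp_pos: [0.5197, -0.1974, 0.1989]
orientation: [-2.888, -1.232, 0.002]
contact_force: [-0.8, -0.1, 0.0]
grip_width: 0.0853
gripper_force: 0.0
```

Emit:
servo_tool --commands '[[[-0.07,0.1,0.06],[0,0,-0.09]],[[-0.14,0.22,0.12],[0,0,-0.18]],[[-0.21,0.34,0.18],[0,0,-0.27]],[[-0.28,0.45,0.24],[0,0,-0.36]],[[-0.345,0.544,0.3],[0,0,-0.45]],[[-0.345,0.544,0.32],[0,0,-0.541]],[[-0.345,0.544,0.34],[0,0,-0.541]],[[-0.345,0.544,0.42],[0,0,-0.541]],[[-0.345,0.544,0.52],[0,0,-0.541]],[[-0.345,0.544,0.6],[0,0,-0.541]],[[-0.345,0.544,0.648],[0,0,-0.541]],[[-0.345,0.544,0.648],[0,0,-0.541]],[[-0.345,0.544,0.648],[0,0,-0.541]]]'

```text
clock: 39.95
tcp_pos: [0.5591, -0.3542, 0.0388]
orientation: [2.128, 2.311, 0.0]
contact_force: [0.7, 0.2, 0.7]
grip_width: 0.085
gripper_force: 0.0
```

Emit:
servo_tool --commands '[[[0,0,0],[0,0,0]],[[0,0,0],[0,0,0]],[[0,0,0],[0,0,0]],[[0,0,0],[0,0,0]],[[0,0,0],[0,0,0]],[[0,0,0],[0,0,0]],[[0,0,0],[0,0,0]],[[0,0,-0.08],[0,0,0]],[[0,0,-0.16],[0,0,0]],[[0,0,-0.248],[0,0,0]],[[0,0,-0.248],[0,0,0]]]' --claw 1 --squeeze 50

```text
clock: 41.05
tcp_pos: [0.5604, -0.3557, 0.1034]
orientation: [2.124, 2.308, 0.002]
contact_force: [1.1, -1.0, -0.5]
grip_width: 0.0493
gripper_force: 52.6
```

Emit:
servo_tool --commands '[[[0.06,-0.02,0],[0,0,0.01]],[[0.18,-0.05,0],[0,0,0.03]],[[0.32,-0.09,0],[0,0,0.05]],[[0.46,-0.13,0],[0,0,0.08]],[[0.6,-0.17,0],[0,0,0.1]],[[0.74,-0.2,0],[0,0,0.12]],[[0.85,-0.23,0],[0,0,0.146]],[[0.888,-0.24,0],[0,0,0.146]],[[0.888,-0.24,0],[0,0,0.146]]]'

```text
clock: 41.95
tcp_pos: [0.4797, -0.1373, 0.0998]
orientation: [-2.373, -2.057, 0.001]
contact_force: [0.4, -0.3, -1.2]
grip_width: 0.0494
gripper_force: 52.5
```

Emit:
servo_tool --commands '[[[0.1,0.01,0],[0,0,0]],[[0.24,0.03,0],[0,0,0]],[[0.38,0.05,0],[0,0,0]],[[0.52,0.07,0],[0,0,0]],[[0.65,0.09,0],[0,0,0]],[[0.722,0.12,0],[0,0,0]],[[0.716,0.23,0],[0,0,0]],[[0.71,0.36,0],[0,0,0]],[[0.704,0.46,0],[0,0,0]],[[0.701,0.511,0],[0,0,0]],[[0.701,0.511,0],[0,0,0]],[[0.701,0.511,0],[0,0,0]]]'

```text
clock: 43.15
tcp_pos: [0.6318, 0.0148, 0.0996]
orientation: [-2.379, -2.052, 0.002]
contact_force: [-0.6, -0.0, -1.0]
grip_width: 0.0493
gripper_force: 52.5
```

```bash
python3 -c "from h import *;prebay()"
```

```text
[0.63176914 0.01478126 0.09961273] 0.04927249022140451 52.49076068401337
walls
top [0.6058 0.0494] size [58.  6.] long axis 1.434 n 283
top [0.6158 0.126 ] size [77.  4.] long axis 1.439 n 223
top [0.6678 0.0386] size [61.  6.] long axis 1.425 n 284
top [0.6796 0.1178] size [77.  6.] long axis 1.429 n 427
carton
top [0.6313 0.0129] size [63. 42.] long axis -0.142 n 2139
```

Emit:
servo_tool --commands '[[[0.008,0,0.07],[0,0,0]],[[0.008,0,0.14],[0,0,0]],[[0.008,0,0.19],[0,0,0]],[[0.008,0,0.21],[0,0,0]],[[0.008,0,0.22],[0,0,0]],[[0.008,0,0.22],[0,0,0]],[[0.008,0,0.22],[0,0,0]]]'

```text
clock: 43.9
tcp_pos: [0.6329, 0.0183, 0.046]
orientation: [2.377, 2.053, 0.002]
contact_force: [-0.8, -0.4, -1.6]
grip_width: 0.0489
gripper_force: 52.5
```

Emit:
servo_tool --commands '[[[0,0,0],[0,0,0]],[[0,0,0],[0,0,0]],[[0,0,0],[0,0,0]],[[0,0,0],[0,0,0]],[[0,0,-0.1],[0,0,0]],[[0,0,-0.3],[0,0,0]],[[0,0,-0.5],[0,0,0]],[[0,0,-0.62],[0,0,0]],[[0,0,-0.62],[0,0,0]]]' --claw 0

```text
clock: 44.8
tcp_pos: [0.6355, 0.0187, 0.2061]
orientation: [2.373, 2.05, 0.013]
contact_force: [1.2, 0.5, -0.5]
grip_width: 0.0854
gripper_force: 0.0
```

```bash
python3 - <<'E'
from h import *
check()
plan((.5635,-.0745,.20,-.15),start=(.6330,.016,.20,1.42))
E
```

```text
44.8 [0.6355 0.0187 0.2061] 0.08536847270820891 [ 1.2  0.5 -0.5]
cartons
handle
top [ 0.5635 -0.0745] size [17. 17.] long axis -1.571 n 250
pusher
top [ 0.6247 -0.038 ] size [54. 51.] long axis 1.446 n 2103
lane/bay cartons
top [0.6327 0.0167] size [51. 40.] long axis -0.149 n 1984
top [0.6394 0.0612] size [51. 27.] long axis -0.151 n 818
top [0.6248 0.1285] size [84.  5.] long axis 1.423 n 359
top [0.649  0.1253] size [85. 24.] long axis 1.426 n 1951
top [0.6693 0.1075] size [56.  3.] long axis 1.429 n 108
[[-0.3997, -0.2205, -0.0], [0.0, -0.0, 0.9995]]
```

Emit:
servo_tool --commands '[[[-0.1,-0.05,0],[0,0,0.09]],[[-0.2,-0.1,0],[0,0,0.18]],[[-0.3,-0.15,0],[0,0,0.27]],[[-0.36,-0.2,0],[0,0,0.36]],[[-0.4,-0.221,0],[0,0,0.45]],[[-0.4,-0.221,0],[0,0,0.54]],[[-0.4,-0.221,0],[0,0,0.63]],[[-0.4,-0.221,0],[0,0,0.72]],[[-0.4,-0.221,0.05],[0,0,0.81]],[[-0.4,-0.221,0.1],[0,0,0.9]],[[-0.4,-0.221,0.15],[0,0,0.999]],[[-0.4,-0.221,0.2],[0,0,0.999]],[[-0.4,-0.221,0.3],[0,0,0.999]],[[-0.4,-0.221,0.384],[0,0,0.999]],[[-0.4,-0.221,0.384],[0,0,0.999]],[[-0.4,-0.221,0.384],[0,0,0.999]]]' --claw 0.4

```text
clock: 46.45
tcp_pos: [0.5627, -0.0727, 0.1037]
orientation: [3.133, -0.223, -0.003]
contact_force: [0.0, -0.0, 0.0]
grip_width: 0.0512
gripper_force: 0.0
```

Emit:
servo_tool --commands '[[[0,0,0],[0,0,0]],[[0,0,0],[0,0,0]],[[0,0,0],[0,0,0]],[[-0.02,-0.05,0],[0,0,0]],[[-0.04,-0.1,0],[0,0,0]],[[-0.05,-0.16,0],[0,0,0]],[[-0.061,-0.22,0],[0,0,0]],[[-0.063,-0.28,0],[0,0,0]],[[-0.061,-0.33,0],[0,0,0]],[[-0.05,-0.38,0],[0,0,0]],[[-0.04,-0.43,0],[0,0,0]],[[-0.02,-0.48,0],[0,0,0]],[[0,-0.52,0],[0,0,0]],[[0,-0.538,0],[0,0,0]],[[0,-0.538,0],[0,0,0]],[[0,-0.538,0],[0,0,0]]]' --claw 0.62

```text
clock: 48.05
tcp_pos: [0.5795, 0.0573, 0.1034]
orientation: [3.128, -0.229, -0.009]
contact_force: [-5.7, -11.3, 3.0]
grip_width: 0.0329
gripper_force: 6.2
```

```bash
python3 - <<'E'
from h import *
check()
E
```

```text
48.05 [0.5795 0.0573 0.1034] 0.032861240413154844 [ -5.7 -11.3   3. ]
cartons
handle
top [0.5824 0.0434] size [27. 25.] long axis 0.927 n 404
top [0.5831 0.0792] size [23. 14.] long axis -0.153 n 126
pusher
top [ 6.138e-01 -3.000e-04] size [25. 13.] long axis -0.695 n 196
top [0.6342 0.0243] size [51. 50.] long axis -0.153 n 1792
lane/bay cartons
top [0.6392 0.0635] size [51. 30.] long axis -0.149 n 961
top [0.6275 0.1514] size [120.   3.] long axis 1.432 n 283
top [0.6515 0.1474] size [121.  24.] long axis 1.426 n 2854
top [0.664  0.2344] size [24.  8.] long axis -0.211 n 175
top [0.6749 0.1444] size [120.   3.] long axis 1.434 n 264
```

Emit:
servo_tool --commands '[[[-0.02,0.05,0],[0,0,0]],[[-0.04,0.1,0],[0,0,0]],[[-0.055,0.16,0],[0,0,0]],[[-0.062,0.22,0],[0,0,0]],[[-0.062,0.28,0],[0,0,0]],[[-0.06,0.34,0],[0,0,0]],[[-0.05,0.4,0],[0,0,0]],[[-0.03,0.46,0],[0,0,0]],[[-0.01,0.51,0],[0,0,0]],[[0,0.538,0],[0,0,0]],[[0,0.538,0],[0,0,0]],[[0,0.538,0],[0,0,0]],[[0,0.538,-0.1],[0,0,0]],[[0,0.538,-0.25],[0,0,0]],[[0,0.538,-0.384],[0,0,0]],[[0,0.538,-0.384],[0,0,0]]]'

```text
clock: 49.7
tcp_pos: [0.5661, -0.0716, 0.205]
orientation: [-3.133, 0.224, -0.013]
contact_force: [0.2, -0.2, -0.4]
grip_width: 0.0325
gripper_force: 0.0
```

Emit:
servo_tool --commands '[[[-0.08,-0.15,-0.08],[0,0,-0.05]],[[-0.18,-0.32,-0.16],[0,0,-0.095]],[[-0.28,-0.5,-0.24],[0,0,-0.095]],[[-0.38,-0.68,-0.32],[0,0,-0.095]],[[-0.46,-0.84,-0.4],[0,0,-0.095]],[[-0.52,-0.98,-0.4],[0,0,-0.095]],[[-0.52,-0.98,-0.4],[0,0,-0.095]],[[-0.52,-0.98,-0.4],[0,0,-0.095]],[[-0.52,-0.98,-0.4],[0,0,-0.095]]]' --claw 0

```text
clock: 50.6
tcp_pos: [0.4696, 0.1875, 0.2995]
orientation: [3.14, 0.007, -0.002]
contact_force: [0.4, 0.6, -0.5]
grip_width: 0.0854
gripper_force: 0.0
```

```bash
python3 - <<'E'
from h import *
im=check(); cv2.imwrite("pics/w6.png",im[:,:,::-1])
im,d,m,E=look("wrist"); P=cloud("wrist",d,m,E); np.save("P6.npy",P)
b=(.33,.55,.05,.33)
for z0,z1 in ((.037,.045),(.046,.055),(.008,.012),(.013,.019)): print(z0); tops(P,z0,z1,60,b)
for n,z in dict(scanner_mid=.03,scanner_window=.03,rest=0,label_mid=.095).items():
  for q in r.mark_of("wrist",n)[:4]:
    u,v=np.round(q['uv']).astype(int); print(n,np.round(q['confidence'],2),q['uv'],onplane("wrist",m,E,q['uv'],z)[0].round(4),P[v,u].round(3))
E
```

```text
50.6 [0.4696 0.1875 0.2995] 0.08540990375434102 [ 0.4  0.6 -0.5]
cartons
handle
top [ 0.5627 -0.074 ] size [18. 18.] long axis -0.709 n 257
pusher
top [ 0.6243 -0.038 ] size [56. 51.] long axis 1.41 n 2291
lane/bay cartons
top [0.6167 0.0624] size [21.  8.] long axis 1.446 n 148
top [0.6288 0.1462] size [128.   9.] long axis 1.435 n 1009
top [0.6428 0.0587] size [23. 22.] long axis 1.391 n 462
top [0.6551 0.1426] size [130.  23.] long axis 1.425 n 2633
0.037
top [0.4334 0.1557] size [95. 30.] long axis 1.55 n 2752
0.046
top [0.4365 0.226 ] size [44. 43.] long axis -1.571 n 1886
0.008
top [0.436  0.1742] size [162.  71.] long axis 1.52 n 4817
0.013
top [0.4321 0.092 ] size [70.  7.] long axis -0.046 n 426
top [0.4406 0.2572] size [71.  7.] long axis -0.042 n 468
top [0.449  0.1915] size [21.  2.] long axis -1.571 n 65
scanner_mid 0.79 [322.3, 195.5] [0.4296 0.185  0.03  ] [0.433 0.186 0.045]
scanner_mid 0.74 [465.5, 186.8] [ 0.4428 -0.0172  0.03  ] [ 0.443 -0.018  0.031]
scanner_mid 0.56 [527.0, 272.3] [ 0.292 -0.172  0.03 ] [ 0.299 -0.162  0.04 ]
scanner_mid 0.53 [240.9, 334.5] [0.1878 0.3203 0.03  ] [0.487 0.207 0.366]
scanner_window 0.76 [504.1, 259.8] [ 0.3217 -0.1121  0.03  ] [ 0.311 -0.126  0.012]
scanner_window 0.6 [275.7, 190.6] [0.4361 0.2466 0.03  ] [0.441 0.243 0.05 ]
scanner_window 0.56 [480.6, 139.9] [ 0.5103 -0.0349  0.03  ] [ 0.508 -0.053 -0.   ]
rest 0.98 [333.2, 185.7] [0.4357 0.1696 0.    ] [0.445 0.172 0.042]
label_mid 0.73 [132.7, 202.9] [0.4373 0.4254 0.095 ] [0.438 0.424 0.097]
label_mid 0.27 [350.5, 25.3] [0.6332 0.1563 0.095 ] [0.641 0.155 0.071]
label_mid 0.19 [383.7, 30.6] [0.6291 0.1208 0.095 ] [0.636 0.115 0.07 ]
```

View pics/w6.png

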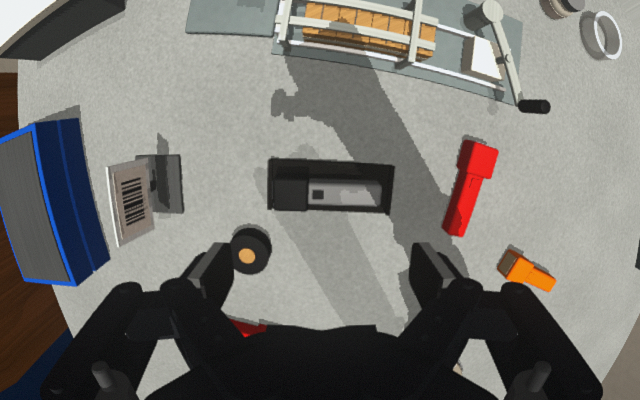

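```bash
cat >> h.py <<'E'
def label(P,c=(.4375,.425,.096)):
    from scipy.optimize import least_squares
    Q=P.reshape(-1,3); Q=Q[np.abs(Q-c).max(1)<.055]; Q=Q[Q[:,2]>.05]
    n=np.array([0,-.97,.25]); k=0.
    for i in range(8):
        k=np.median(Q@n); S=Q[abs((Q@n)-k)<.012/(i+1)+.002]; n=np.linalg.svd(S-S.mean(0),full_matrices=False)[2][2]; n*=np.sign(-n[1])
    print("label n",n.round(3),"lean",np.arcsin(n[2]).round(3),"yaw",np.arctan2(-n[1],-n[0]).round(3),len(S),"mean",S.mean(0).round(4))
    return n,S
E
python3 - <<'E'
from h import *
P=np.load("P6.npy"); n,S=label(P)
t=np.cross([0,0,1],n); t/=np.linalg.norm(t); u=np.cross(n,t)
for e in (t,u): print(np.percentile(S@e,[.5,99.5]).round(4))
a,b=[np.percentile(S@e,[.5,99.5]).mean() for e in (t,u)]; print("centre",(t*a+u*b+n*np.median(S@n)).round(4))
plan((.4346,.1832,.12,1.53),(.4346,.1832,.034,1.53),start=(.4696,.1875-.001,.2995,0))
E
```

```text
label n [-0.035 -0.966  0.254] lean 0.257 yaw 1.534 3173 mean [0.4418 0.4261 0.0989]
[0.3742 0.4737]
[0.1697 0.2403]
centre [0.4399 0.4253 0.0959]
[[-0.14, 0.0132, 0.718], [0.0, 0.0, -0.974]]
[[-0.14, 0.0132, 1.062], [0.0, 0.0, -0.974]]
```

Emit:
servo_tool --commands '[[[-0.03,0.003,0.08],[0,0,-0.09]],[[-0.06,0.006,0.16],[0,0,-0.18]],[[-0.09,0.009,0.24],[0,0,-0.27]],[[-0.12,0.012,0.32],[0,0,-0.36]],[[-0.148,0.016,0.4],[0,0,-0.45]],[[-0.148,0.016,0.48],[0,0,-0.54]],[[-0.148,0.016,0.55],[0,0,-0.63]],[[-0.148,0.016,0.6],[0,0,-0.72]],[[-0.148,0.016,0.65],[0,0,-0.81]],[[-0.148,0.016,0.68],[0,0,-0.9]],[[-0.148,0.016,0.7],[0,0,-0.974]],[[-0.148,0.016,0.72],[0,0,-0.974]],[[-0.148,0.016,0.72],[0,0,-0.974]],[[-0.148,0.016,0.72],[0,0,-0.974]]]'

```text
clock: 52.3
tcp_pos: [0.433, 0.1842, 0.1204]
orientation: [2.264, 2.178, 0.0]
contact_force: [0.2, -0.4, 0.1]
grip_width: 0.0851
gripper_force: 0.0
```

```bash
python3 - <<'E'
from h import *
o=r.get_obs(); print(o['tcp_pos'],R.from_rotvec(o['orientation']).as_matrix()[:2,0],o['joints'].round(2))
im,d,m,E=look("wrist"); P=cloud("wrist",d,m,E); cv2.imwrite("pics/w7.png",im[:,:,::-1])
for z0,z1 in ((.037,.045),(.046,.055),(.013,.019)): print(z0); tops(P,z0,z1,60,(.33,.55,.05,.33))
label(P)
plan((.4346,.1832,.034,1.53))
E
```

```text
[0.43298118 0.184242   0.12040641] [0.03855017 0.99925667] [-0.28  0.34 -0.3   2.13  0.16  0.69 -0.72]
0.037
top [0.433  0.1561] size [92. 31.] long axis 1.536 n 2796
0.046
top [0.435 0.226] size [46. 44.] long axis -1.571 n 1965
0.013
top [0.432  0.0914] size [70.  9.] long axis -0.038 n 487
top [0.44  0.257] size [70.  7.] long axis -0.064 n 437
  return _methods._mean(a, axis=axis, dtype=dtype,
  ret = ret.dtype.type(ret / rcount)
h.py:63: RuntimeWarning: Mean of empty slice.
  k=np.median(Q@n); S=Q[abs((Q@n)-k)<.012/(i+1)+.002]; n=np.linalg.svd(S-S.mean(0),full_matrices=False)[2][2]; n*=np.sign(-n[1])
  ret = um.true_divide(
Traceback (most recent call last):
  File "h.py", line 63, in label
    k=np.median(Q@n); S=Q[abs((Q@n)-k)<.012/(i+1)+.002]; n=np.linalg.svd(S-S.mean(0),full_matrices=False)[2][2]; n*=np.sign(-n[1])
                                                           ~~~~~~~~~~~~~~~~~~~~~~~~~~~~~~~~~~~~~~~~~~~~~~~~~^^^
IndexError: index 2 is out of bounds for axis 0 with size 0
```

Emit:
servo_tool --commands '[[[0,0.001,0.1],[0,0,0]],[[0,0.001,0.2],[0,0,0]],[[0,0.001,0.28],[0,0,0]],[[0,0.001,0.33],[0,0,0]],[[0,0.001,0.344],[0,0,0]],[[0,0.001,0.344],[0,0,0]],[[0,0.001,0.344],[0,0,0]]]'

```text
clock: 53.05
tcp_pos: [0.4336, 0.1847, 0.0351]
orientation: [2.261, 2.181, 0.002]
contact_force: [-0.7, -0.0, 0.3]
grip_width: 0.0856
gripper_force: 0.0
```

Emit:
servo_tool --commands '[[[0,0,0],[0,0,0]],[[0,0,0],[0,0,0]],[[0,0,0],[0,0,0]],[[0,0,0],[0,0,0]],[[0,0,0],[0,0,0]],[[0,0,0],[0,0,0]],[[0,0,0],[0,0,0]],[[0,0,0],[0,0,0]],[[0,0,-0.05],[0,0,0]],[[0,0,-0.12],[0,0,0]],[[0,0,-0.2],[0,0,0]],[[0,0,-0.26],[0,0,0]],[[0,0,-0.26],[0,0,0]],[[0,0,-0.26],[0,0,0]]]' --claw 1 --squeeze 60

```text
clock: 54.45
tcp_pos: [0.433, 0.1842, 0.0995]
orientation: [2.261, 2.181, 0.001]
contact_force: [-0.8, -0.4, -1.6]
grip_width: 0.029
gripper_force: 59.6
```

```bash
cat >> h.py <<'E'
def inhand():
    "scanner top faces in the tool frame"
    o=r.get_obs(); im,d,m,E=look("wrist"); v,u=np.mgrid[0:400,0:640]
    P=rays("wrist",m,np.c_[u.ravel(),v.ravel()])*d.reshape(-1,1); P=P@m['hand_eye'][:3,:3].T+m['hand_eye'][:3,3]; P=P[d.ravel()>0]
    H=P[(P[:,0]>.022)&(P[:,0]<.075)&(abs(P[:,1])<.035)&(P[:,2]>-.03)&(P[:,2]<.0)]
    n=np.linalg.svd(H-H.mean(0),full_matrices=False)[2][2]; n*=-np.sign(n[2])
    print(o['clock'],o['tcp_pos'].round(4),o['grip_width'],o['gripper_force'],"head pts",len(H),"mean",H.mean(0).round(4),"x",np.percentile(H[:,0],[1,99]).round(3),"y",np.percentile(H[:,1],[1,99]).round(3),"z",np.percentile(H[:,2],[5,50,95]).round(4),"n",n.round(3))
    return im
E
python3 - <<'E'
from h import *
im=inhand(); cv2.imwrite("pics/w8.png",im[:,:,::-1])
E
```

```text
54.45 [0.433  0.1842 0.0995] 0.028994530008541793 59.61375832557678 head pts 13357 mean [ 0.0445 -0.0001 -0.015 ] x [0.023 0.065] y [-0.021  0.021] z [-0.0164 -0.0153 -0.013 ] n [ 0.03  -0.001 -1.   ]
```

View pics/w8.png

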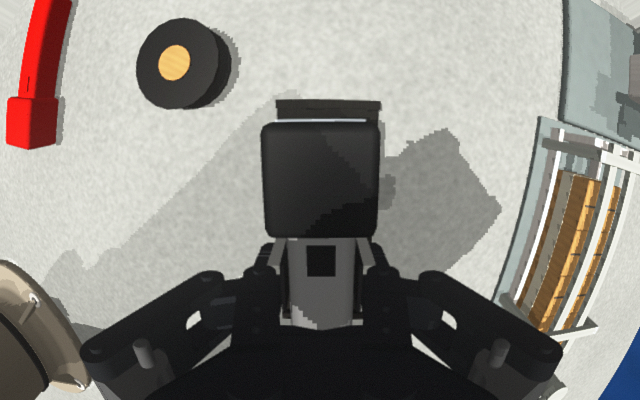

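```bash
python3 - <<'E'
from h import *
R1=rv(1.534)*R.from_rotvec([0,-.245,0])
W=np.array([.4367,.348,.1158]); p1=W-R1.apply([.065,0,.0045])
print(p1,R1.apply([1,0,0]))
o=r.get_obs(); q=rel(o['tcp_pos'],R.from_rotvec(o['orientation']),p1,R1); print(q.round(4))
E
```

```text
[0.43442034 0.28607452 0.13593178] [ 0.03568944  0.96948063 -0.24255632]
[ 4.081e-01 -7.700e-03 -1.481e-01 -3.000e-04 -1.557e-01  6.000e-04]
```

Emit:
servo_tool --commands '[[[0.02,0,-0.03],[0,-0.01,0]],[[0.06,0,-0.07],[0,-0.03,0]],[[0.11,0,-0.11],[0,-0.05,0]],[[0.17,-0.002,-0.148],[0,-0.07,0]],[[0.23,-0.004,-0.148],[0,-0.1,0]],[[0.28,-0.006,-0.148],[0,-0.12,0]],[[0.33,-0.008,-0.148],[0,-0.14,0]],[[0.37,-0.008,-0.148],[0,-0.15,0]],[[0.395,-0.008,-0.148],[0,-0.156,0]],[[0.408,-0.008,-0.148],[0,-0.156,0]],[[0.408,-0.008,-0.148],[0,-0.156,0]],[[0.408,-0.008,-0.148],[0,-0.156,0]],[[0.408,-0.008,-0.148],[0,-0.156,0]]]'

```text
clock: 55.8
tcp_pos: [0.4349, 0.2854, 0.1364]
orientation: [2.131, 2.054, -0.263]
contact_force: [-0.6, -0.3, -0.9]
grip_width: 0.029
gripper_force: 59.5
```

```bash
cat >> h.py <<'E'
def aim(L=(.4395,.4253,.0955),zw=.0045):
    o=r.get_obs(); T=R.from_rotvec(o['orientation']); w=o['tcp_pos']+T.apply([.065,0,zw]); b=T.apply([1,0,0])
    n=-np.array([np.cos(.25)*np.cos(1.534),np.cos(.25)*np.sin(1.534),-np.sin(.25)])
    d=np.subtract(L,w); print("dist",-d@n,"off in label plane",(d+n*(-d@n)).round(4),"angle deg",np.degrees(np.arccos(-b@n)).round(2),"beam miss",(d-b*(d@n)/(b@n)).round(4),"qvel",abs(o['qvel']).max().round(4))
E
python3 - <<'E'
from h import *
aim(); im=inhand(); cv2.imwrite("pics/w9.png",im[:,:,::-1]); P=None
im,d,m,E=look("wrist"); n,S=label(cloud("wrist",d,m,E),(.4395,.4253,.0955))
t=np.cross([0,0,1],n); t/=np.linalg.norm(t); u=np.cross(n,t)
for e in (t,u): print(np.percentile(S@e,[.5,99.5]).round(4))
a,b=[np.percentile(S@e,[.5,99.5]).mean() for e in (t,u)]; print("centre",(t*a+u*b+n*np.median(S@n)).round(4))
im,d=r.grab_frame("side"); cv2.imwrite("pics/s9.png",cv2.resize(im[200:400,120:400,::-1],None,fx=2.8,fy=2.8))
E
```

```text
dist 0.08073690299042657 off in label plane [-0.0006 -0.0002 -0.0007] angle deg 0.26 beam miss [-0.0006 -0.0003 -0.0011] qvel 0.0021
55.8 [0.4349 0.2854 0.1364] 0.02896095036531024 59.51749563217163 head pts 13343 mean [ 0.0445 -0.0001 -0.015 ] x [0.023 0.065] y [-0.021  0.021] z [-0.0164 -0.0153 -0.013 ] n [ 0.031  0.    -1.   ]
  return _methods._mean(a, axis=axis, dtype=dtype,
  ret = ret.dtype.type(ret / rcount)
h.py:63: RuntimeWarning: Mean of empty slice.
  k=np.median(Q@n); S=Q[abs((Q@n)-k)<.012/(i+1)+.002]; n=np.linalg.svd(S-S.mean(0),full_matrices=False)[2][2]; n*=np.sign(-n[1])
  ret = um.true_divide(
Traceback (most recent call last):
  File "h.py", line 63, in label
    k=np.median(Q@n); S=Q[abs((Q@n)-k)<.012/(i+1)+.002]; n=np.linalg.svd(S-S.mean(0),full_matrices=False)[2][2]; n*=np.sign(-n[1])
                                                           ~~~~~~~~~~~~~~~~~~~~~~~~~~~~~~~~~~~~~~~~~~~~~~~~~^^^
IndexError: index 2 is out of bounds for axis 0 with size 0
```

View pics/w9.png

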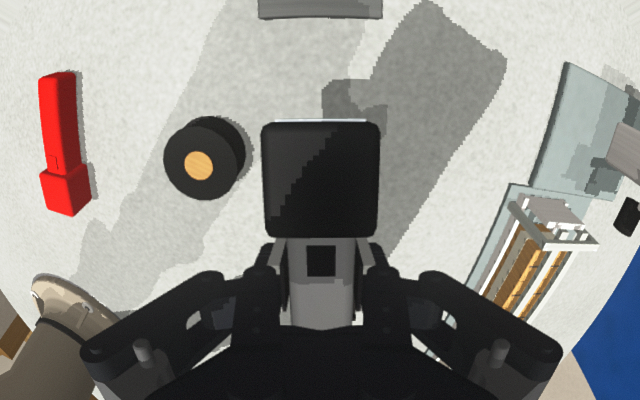

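Emit:
servo_tool --commands '[[[0,0,0],[0,0,0]],[[0,0,0],[0,0,0]],[[0,0,0],[0,0,0]],[[0,0,0],[0,0,0]],[[0,0,0],[0,0,0]],[[0,0,0],[0,0,0]],[[0,0,0],[0,0,0]],[[0,0,0],[0,0,0]],[[0,0,0],[0,0,0]],[[0,0,0],[0,0,0]],[[0,0,0],[0,0,0]],[[0,0,0],[0,0,0]],[[0,0,0],[0,0,0]],[[0,0,0],[0,0,0]],[[0,0,0],[0,0,0]],[[0,0,0],[0,0,0]],[[0,0,0],[0,0,0]],[[0,0,0],[0,0,0]],[[0,0,0],[0,0,0]],[[0,0,0],[0,0,0]]]'

```text
clock: 57.9
tcp_pos: [0.4347, 0.2863, 0.1363]
orientation: [2.13, 2.055, -0.262]
contact_force: [0.6, 0.8, -2.6]
grip_width: 0.0291
gripper_force: 59.5
```

Emit:
servo_tool --commands '[[[0,0,0],[0,0,0]],[[0,0,0],[0,0,0]],[[0,0,0],[0,0,0]],[[0,0,0],[0,0,0]],[[0,0,0],[0,0,0]],[[0,0,0],[0,0,0]],[[0,0,0],[0,0,0]],[[0,0,0],[0,0,0]],[[0,0,0],[0,0,0]],[[0,0,0],[0,0,0]]]'

```text
clock: 58.9
tcp_pos: [0.4347, 0.2863, 0.1363]
orientation: [2.13, 2.055, -0.262]
contact_force: [1.1, -1.6, -1.8]
grip_width: 0.0291
gripper_force: 59.5
```

```bash
python3 - <<'E'
from h import *
aim(); inhand()
im,d=r.grab_frame("side"); cv2.imwrite("pics/s9.png",cv2.resize(im[200:400,120:400,::-1],None,fx=2.8,fy=2.8))
R0=rv(1.534)*R.from_rotvec([0,-.245,0]); R1=rv(1.522)
o=r.get_obs(); p=o['tcp_pos']; R0=R.from_rotvec(o['orientation'])
for t in ((.4346,.1832,.10),(.4346,.1832,.050),(.4346,.1832,.0345)): print(rel(p,R0,t,R1).round(4).tolist())
E
```

```text
dist 0.07979114405231962 off in label plane [-0.0003 -0.0002 -0.0009] angle deg 0.29 beam miss [-0.0002 -0.0003 -0.0013] qvel 0.0011
58.9 [0.4347 0.2863 0.1363] 0.029103490950000078 59.51506733894348 head pts 13345 mean [ 0.0445 -0.0001 -0.015 ] x [0.023 0.065] y [-0.021  0.021] z [-0.0163 -0.0153 -0.0129] n [ 0.031  0.001 -1.   ]
[-0.3647, 0.0143, 0.2409, 0.001, 0.156, 0.0082]
[-0.3162, 0.0143, 0.4349, 0.001, 0.156, 0.0082]
[-0.3011, 0.0143, 0.495, 0.001, 0.156, 0.0082]
```

View pics/s9.png

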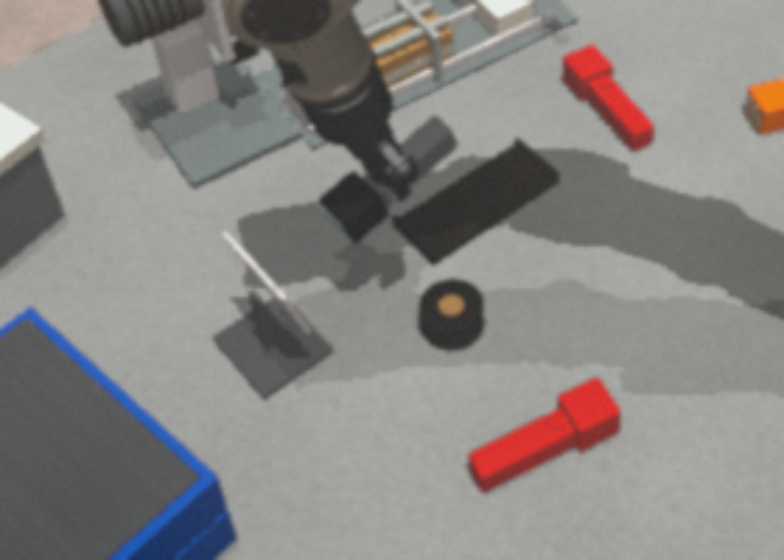

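Emit:
servo_tool --commands '[[[-0.02,0,0],[0,0.01,0]],[[-0.06,0,0.02],[0,0.03,0]],[[-0.12,0.005,0.05],[0,0.05,0]],[[-0.18,0.01,0.09],[0,0.08,0]],[[-0.24,0.014,0.14],[0,0.11,0]],[[-0.3,0.018,0.18],[0,0.14,0.004]],[[-0.35,0.018,0.22],[0,0.156,0.008]],[[-0.375,0.018,0.243],[0,0.156,0.008]],[[-0.375,0.018,0.243],[0,0.156,0.008]],[[-0.36,0.018,0.31],[0,0.156,0.008]],[[-0.343,0.018,0.375],[0,0.156,0.008]],[[-0.327,0.018,0.437],[0,0.156,0.008]],[[-0.32,0.018,0.465],[0,0.156,0.008]],[[-0.315,0.018,0.482],[0,0.156,0.008]],[[-0.313,0.018,0.49],[0,0.156,0.008]],[[-0.312,0.018,0.494],[0,0.156,0.008]],[[-0.312,0.018,0.494],[0,0.156,0.008]],[[-0.312,0.018,0.494],[0,0.156,0.008]]]'

```text
clock: 60.8
tcp_pos: [0.4357, 0.1807, 0.0358]
orientation: [2.274, 2.166, 0.003]
contact_force: [-0.5, -0.1, -2.7]
grip_width: 0.0291
gripper_force: 59.6
```

```bash
python3 - <<'E'
from h import *
o=r.get_obs(); print(o['tcp_pos'],o['contact_force'],o['orientation'],o['grip_width']); inhand()
E
```

```text
[0.43573589 0.18071636 0.03582849] [-0.48334867 -0.13768743 -2.65192272] [2.27354067 2.16603139 0.00281202] 0.02911843636160757
60.8 [0.4357 0.1807 0.0358] 0.02911843636160757 59.55003082752228 head pts 13336 mean [ 0.0446 -0.0001 -0.0151] x [0.023 0.065] y [-0.021  0.021] z [-0.0164 -0.0153 -0.013 ] n [ 0.03  0.   -1.  ]
```

Emit:
servo_tool --commands '[[[0,0,0.005],[0,0,0]],[[0,0,0.005],[0,0,0]],[[0,0,0.005],[0,0,0]]]'

```text
clock: 61.15
tcp_pos: [0.4358, 0.1807, 0.0348]
orientation: [2.274, 2.166, 0.003]
contact_force: [-2.5, -0.8, 5.8]
grip_width: 0.0288
gripper_force: 60.5
```

Emit:
servo_tool --commands '[[[0,0,0],[0,0,0]],[[0,0,0],[0,0,0]],[[0,0,0],[0,0,0]],[[0,0,0],[0,0,0]],[[0,0,0],[0,0,0]],[[0,0,-0.08],[0,0,0]],[[0,0,-0.2],[0,0,0]],[[0,0,-0.4],[0,0,0]],[[0,0,-0.6],[0,0,0]],[[0,0,-0.8],[0,0,0]],[[0,0,-0.9],[0,0,0]],[[0,0,-0.9],[0,0,0]],[[0,0,-0.9],[0,0,0]]]' --claw 0

```text
clock: 62.45
tcp_pos: [0.435, 0.1805, 0.2592]
orientation: [2.273, 2.166, 0.003]
contact_force: [-0.7, -0.4, 0.2]
grip_width: 0.0856
gripper_force: 0.0
```

```bash
python3 - <<'E'
from h import *
im=check(); cv2.imwrite("pics/w10.png",im[:,:,::-1])
im,d,m,E=look("wrist"); P=cloud("wrist",d,m,E)
for z0,z1 in ((.037,.045),(.046,.055),(.013,.019)): print(z0); tops(P,z0,z1,60,(.33,.55,.05,.33))
im,d=r.grab_frame("scene"); cv2.imwrite("pics/sc10.png",im[:,:,::-1]); m=r.camera_model("scene"); 
tops(cloud("scene",d,m,m['extrinsics']),.112,.125,20,(.5,.7,-.15,.1))
for n in ("spool","cleaner","tape"):
    for q in r.mark_of("scene",n)[:1]: print(n,onplane("scene",m,m['extrinsics'],q['uv'],0)[0].round(3))
E
```

```text
62.45 [0.435  0.1805 0.2592] 0.08556450464299292 [-0.7 -0.4  0.2]
cartons
handle
pusher
lane/bay cartons
top [0.6177 0.0596] size [19. 11.] long axis 1.488 n 183
top [0.6298 0.1447] size [132.  14.] long axis 1.42 n 1492
top [0.6467 0.0563] size [19. 18.] long axis -0.083 n 301
top [0.6588 0.1407] size [132.  21.] long axis 1.418 n 2400
top [0.6728 0.2343] size [20.  6.] long axis -0.142 n 115
0.037
top [0.4342 0.1528] size [92. 31.] long axis 1.534 n 2783
0.046
top [0.4372 0.2217] size [44. 44.] long axis 1.525 n 1924
0.013
top [0.432  0.0922] size [68.  8.] long axis -0.051 n 519
top [0.4395 0.2572] size [69.  6.] long axis -0.045 n 392
top [ 0.5665 -0.076 ] size [17. 14.] long axis 0.0 n 211
spool [ 0.34   0.295 -0.   ]
cleaner [ 0.766 -0.197  0.   ]
tape [0.638 0.109 0.   ]
```

View pics/sc10.png

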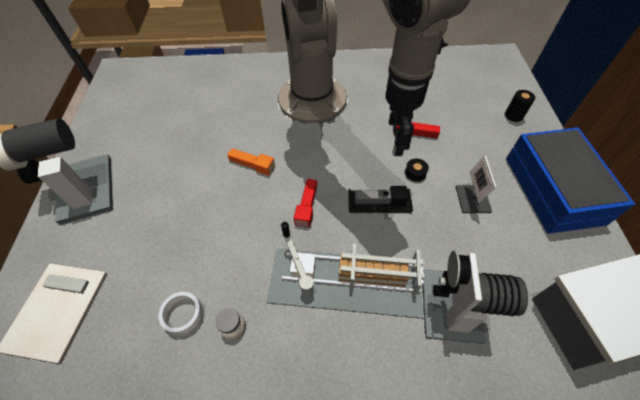

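All four cartons are in the lane (340–410, 267), the lever is home (286, 230), the scanner is on its rest (380, 197), and the bystanders haven't moved. Handing in.

```bash
python3 -c "
from bench import r
print(r.hand_in())"
```

```text
the job is handed in; nothing more can be done
None
```

The job is handed in at about 62 s: all four cartons were fed one at a time, the lever is home, the barcode was held squarely at 8 cm for about 3 s, and the scanner is back on its rest; the hand-in gave no verdict.

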